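# Put away the analyser's crucibles, boat and sample pots

## Robot

A 6-joint arm with a two-finger parallel gripper is mounted at the origin on the work surface. World frame = base frame: x ahead of the robot, y to its left, z up, the work surface at z = 0. Lengths are in mm, angles in rad, forces in N, time in s.
With the tool pointing down it reaches from about 275 to 750 mm from the base axis. Payload 10.2 kg.
Tool frame: the origin (TCP) lies midway between the tips of the shut fingers; the grasp point (between the pads) lies 19 mm behind it (ctrl.hold_point_z is the distance from the TCP to the grasp point, in mm); z points along the fingers, y is the direction in which the jaws open and shut (so a half turn about z gives the same grasp; the last joint's range is limited). The gripper opens to 85 mm and grips with 20 to 120 N. Pads are 22 mm wide; open, the fingers measure 114 mm over their backs; the gripper's body (76 mm by 85 mm) begins 54 mm behind the grasp point. The pads swing forward as they close: fully open they stand 13 mm farther back than shut.
Start: joints at [0.928, 0.313, 1.498, -0, 1.331, -0.223], TCP at [213.991, 479.415, 231.294] pointing down, gripper open.
Joint ranges: [-2.94, 2.94], [-0.97, 2.17], [0.19, 2.56], [-1.23, 4.37], [0.02, 3.11], [-2.88, 2.88]. Speed limits (rad/s): [2.39, 2.39, 3.01, 3.14, 3.14, 3.14].

## Interface

Orientations are given as a unit quaternion [w, x, y, z].
In Python, from rig import ctrl, capture, get_calibration, ticket, search_frame, outline_of gives the robot as it stands. The module is installed in compiled form; this text tells all that it offers.
- The arm moves only by the tool servo_tool, never from a script. Its argument "motion" is a list of rows, each an object with "dr": the turn, a rotation vector about the tool's x, y, z in units of 10 degrees (1.0 is 10 degrees), a list of three; "delta_pos": the shift along the tool's x, y, z in units of 50 mm (1.0 is 50 mm), a list of three; "hand": the opening, from 0 (shut) to 1 (fully open). In form: [{"dr": [ax, ay, az], "delta_pos": [x, y, z], "hand": hand}, ...]. A call has 1 to 20 rows; each row shifts and turns the pose as measured when the row begins, along the tool's axes as they then stand; what a row does not reach is not made up. A row lasts 1/8 s, in which the tool goes at most 62.5 mm and 10.7 degrees, less where a joint would pass 70% of its speed; a pose out of reach is approached as far as the arm can. A call is refused whole if a number of a shift passes 1 or a number of a turn 1, either way. A call with a gripper value outside its range is refused whole. The fingers move at their own pace and stop on an object; "squeeze" is the grip in N (left out, the last holds). Time passes only in rows, so rows that do not move let the fingers close. It gives the time, the measured TCP pose, the force and the opening at its end, in the units of the state.
- ctrl.sense(): the state, without advancing time (a new reading comes with each control period).
- capture(name): name is "side" or "top"; returns (picture, depth): 480x640x3 uint8, red, green, blue; 480x640 float32, mm along the optical axis (not along the pixel's ray), 0 where there is no reading.
- get_calibration(name): a dict with "camera_matrix" (3x3 intrinsics, pixels), "distortion" ([k1, k2, p1, p2, k3] as OpenCV has them; the pictures are not rectified), "T" (4x4, takes a point from camera to world coordinates). Camera axes: x right, y down, z forward; pixel columns grow to the right and rows downward; lengths in mm; the calibration is good to about 2 mm. A picture is of the moment at which its call begins. get_calibration takes no time and is no camera call.
- ticket.finish_job(): hands the job in, once; it reports no verdict.
Trained networks look in the newest picture that a camera, given by its name, has taken for a name from the list of things; names that differ only in an ending like _2 or _b are one class to them, and where a whole thing is asked for, a point or a joint stands for the part that bears it (a point fixed in the world has none). Each returns a list of dicts, best first, with "score" (0 to 1); they miss things now and then, are a little off and sometimes report something else, mostly with a low value. They report only what shows in the picture. A call takes as long as a camera call. They do not tell look-alikes from the thing itself.
- search_frame(camera, label): "bbox" ([left, top, right, bottom] in pixels, round what is visible of it).
- outline_of(camera, label): "pixels" (480x640 bool, what is visible of it) and "bbox" ([left, top, right, bottom] in pixels, round what is visible of it).
The state is a dict: "time_s": time; "joints": joint angles; "dq": joint speeds; "tau": joint torques, N m; "eef_pos": TCP position; "ee_rot": TCP orientation; "force": force on the tool from outside, world axes, zero at the start; "wrist_torque": the same for the moment, N m; "grip_width": opening from 0.0 (shut) to 1.0 (fully open).
Only numpy, scipy, OpenCV 4.12 (cv2) and the standard library are available. Lean on these libraries where they do the work, as an engineer would, in place of code of your own. Each camera call takes 0.05 s, during which the arm holds its last target.

## Task

Put away the mixed handful left on the bench: stand the two crucibles upright in the two free wells of the crucible plate, stand the two capped sample pots upright in the pot rack, each in a bay of its own, and lay the combustion boat flat, open side up, in the free half of the steel boat tray, beside the boat already there and parallel to it without touching it. Do not shift the crucible and the boat that are already put away.

Things in the scene. Friction and masses are not known exactly. Their poses are not given: they have to be found in the camera images.
- crucible_a_mid (a point): One of two identical loose ceramic crucibles: an off-white straight-walled open cup standing upright, 34 mm across, 48 mm high, about 50 g. From above it shows a ring round a hollow. The point is its centre, half-way up (24 mm above its foot); z is its upright axis. Either may go in either free well.
- crucible_b_mid (a point): One of two identical loose ceramic crucibles: an off-white straight-walled open cup standing upright, 34 mm across, 48 mm high, about 50 g. From above it shows a ring round a hollow. The point is its centre, half-way up (24 mm above its foot); z is its upright axis. Either may go in either free well.
- pot_a_mid (a point): One of two identical loose sample pots: a closed white plastic cylinder, its ribbed screw cap flush with the body and plain on top (from above a full white disc), blank label; stands upright, 46 mm across, 60 mm high, about 70 g. The point is its centre, half-way up (30 mm above its foot); z is its upright axis. Either may go in any bay of the pot rack.
- pot_b_mid (a point): One of two identical loose sample pots: a closed white plastic cylinder, its ribbed screw cap flush with the body and plain on top (from above a full white disc), blank label; stands upright, 46 mm across, 60 mm high, about 70 g. The point is its centre, half-way up (30 mm above its foot); z is its upright axis. Either may go in any bay of the pot rack.
- boat_a_mid (a point): The loose combustion boat: an off-white ceramic trough, open at the top, lying flat on the bench: 90 mm long along its own y, 20 mm wide along its own x, 14 mm high, about 30 g, the same end for end. The point is its centre, half-way up (7 mm above its underside); z points up.
- crucible_plate: Fixed aluminium plate, 184 mm along its own y, 70 mm along x, 7 mm thick; origin: centre of its underside, on the bench. Three round wells 50 mm across, 4 mm deep (well floor 3 mm above the bench), at x = 0 and y = -58, 0, +58 mm. The one at +58 already holds a crucible, two are free. May stand left, middle or right.
- pot_rack: Fixed low grey plastic rack, 202 mm along its own y, 70 mm along x; origin: centre of its underside, on the bench. Three empty square bays, 62 x 62 mm inside, at x = 0 and y = -66, 0, +66 mm; bay floor 4 mm above the bench, walls 4 mm thick, their top 12 mm above the bench, dividers a little lower. May stand left, middle or right.
- boat_tray: Fixed shallow steel tray, 148 mm along its own y, 132 mm along x; origin: centre of its underside, on the bench. Walls 3 mm thick, rim 14 mm and flat floor 3 mm above the bench. A boat already lies along y at about x = +34, y = 0 mm; the half with negative x is free (x = -22, y = 0 mm sits well in it). May stand left, middle or right.
- crucible_stored_mid (a point): The crucible already put away in the crucible plate, like the loose ones (34 mm across, 48 mm high); it stands loose in its well. The point is its centre, half-way up.
- boat_stored_mid (a point): The boat already put away in the boat tray, like the loose one (90 x 20 x 14 mm, long along its own y); it lies loose there. The point is its centre, half-way up.
Not all that is in view belongs to the job. Leave any green look-alike of the part that bears pot_b_mid alone.

How it is judged (in metres and radians):
At the end, for the whole second after the job is handed in: Crucibles upright (0.06 rad) on the floors of the free wells, pots upright (0.06 rad) on floors of separate rack bays, boat flat on the tray floor in the free half (tray x -55 to +6 mm, y within 30 mm), within 0.26 rad of parallel to the stored boat and not touching it; all at rest (angle between each of crucible_a_mid, crucible_b_mid, pot_a_mid, pot_b_mid, boat_a_mid's own z axis and vertical below 0.06 rad and x of crucible_a_mid in the frame of crucible_plate between -0.012 and 0.012 m and y of crucible_a_mid in the frame of crucible_plate between -0.072 and 0.072 m and z of crucible_a_mid in the frame of crucible_plate between 0.024 and 0.0287 m and linear speed of each of crucible_a, crucible_b, pot_a, pot_b, boat_a below 0.02 m/s and angular speed of each of crucible_a, crucible_b, pot_a, pot_b, boat_a below 0.3 rad/s and x of crucible_b_mid in the frame of crucible_plate between -0.012 and 0.012 m and y of crucible_b_mid in the frame of crucible_plate between -0.072 and 0.072 m and z of crucible_b_mid in the frame of crucible_plate between 0.024 and 0.0287 m and x of pot_a_mid in the frame of pot_rack between -0.012 and 0.012 m and y of pot_a_mid in the frame of pot_rack between -0.08 and 0.08 m and z of pot_a_mid in the frame of pot_rack between 0.031 and 0.0357 m and x of pot_b_mid in the frame of pot_rack between -0.012 and 0.012 m and y of pot_b_mid in the frame of pot_rack between -0.08 and 0.08 m and z of pot_b_mid in the frame of pot_rack between 0.031 and 0.0357 m and x of boat_a_mid in the frame of boat_tray between -0.055 and 0.006 m and y of boat_a_mid in the frame of boat_tray between -0.03 and 0.03 m and z of boat_a_mid in the frame of boat_tray between 0.007 and 0.0117 m and angle between the y axis of boat_a_mid and the y axis of boat_stored_mid, either way round below 0.26 rad and contact force between boat_a and boat_stored below 0.01 N).
It fails at once if the crucible already put away is shifted by more than 12 mm or tipped (distance of crucible_stored_mid from where it was at the start of the episode above 0.012 m or angle between crucible_stored_mid's own z axis and vertical above 0.3 rad).
It fails at once if the boat already put away is shifted by more than 12 mm (distance of boat_stored_mid from where it was at the start of the episode above 0.012 m).
It also fails if it takes over 118 s, if anything falls off the work surface, if the arm or the gripper's body presses on something with over 40 N, if the wrist force passes 120 N, or if a joint passes its speed limit or range.

## Working session

There is one attempt and no reset: what is moved stays moved. The work goes in short steps, Python scripts to look and compute and a tool call to move; the robot and the scene stay as the last step left them, time stands still between calls to the robot, and variables do not carry over. Pictures are saved under pics/ and viewed, and the job is handed in when it is done.

Besides the shell and the picture viewer there is one more tool, called after "Call:" in YAML: its name, and indented under it one key for each argument. servo_tool: Moves the arm, as the interface text tells. Its arguments: {"type":"object","properties":{"motion":{"type":"array"},"squeeze":{"type":"number"}},"required":["motion"]}

```bash
mkdir -p pics
python3 - <<'E'
from rig import ctrl,capture,get_calibration
import cv2,numpy as np
for n in("top","side"):
    p,d=capture(n); cv2.imwrite(f"pics/{n}0.png",p[:,:,::-1]); np.savez(f"{n}0.npz",p=p,d=d)
    c=get_calibration(n); print(n,np.round(c["T"],3).tolist(),np.round(c["camera_matrix"],1).tolist(),c["distortion"])
print(ctrl.sense(), ctrl.hold_point_z)
E
```

```text
top [[-0.002, -0.98, 0.198, 305.693], [-1.0, -0.002, -0.02, 33.164], [0.02, -0.198, -0.98, 869.879], [0.0, 0.0, 0.0, 1.0]] [[445.3, 0.0, 317.1], [0.0, 445.3, 230.3], [0.0, 0.0, 1.0]] [-0.06469176  0.          0.          0.          0.        ]
side [[0.988, -0.12, 0.095, 363.943], [-0.153, -0.72, 0.676, -625.157], [-0.013, -0.683, -0.73, 745.837], [0.0, 0.0, 0.0, 1.0]] [[498.8, 0.0, 316.2], [0.0, 498.8, 236.9], [0.0, 0.0, 1.0]] [-0.02153729  0.          0.          0.          0.        ]
{'time_s': 0.1, 'joints': array([ 9.27574477e-01,  3.13368806e-01,  1.49835918e+00, -2.13663293e-07,
        1.33104049e+00, -2.23402533e-01]), 'dq': array([ 0.00067904, -0.00017114, -0.00143979, -0.00099685,  0.00065407,
        0.00080976]), 'tau': array([ 3.29701834e-03, -4.12896466e+01, -2.60140747e+01, -8.94516256e-05,
        2.98377679e-03,  7.25853579e-05]), 'eef_pos': array([213.85242724, 479.20797302, 230.80595732]), 'ee_rot': array([-2.46757284e-04,  2.08371481e-01,  9.78049580e-01, -5.33619551e-04]), 'force': array([ 0.92181203,  0.30949491, -0.4386927 ]), 'wrist_torque': array([ 0.03379363,  0.02215688, -0.0326067 ]), 'grip_width': 0.9998008850346779} 18.700000000000003
```

View pics/top0.png

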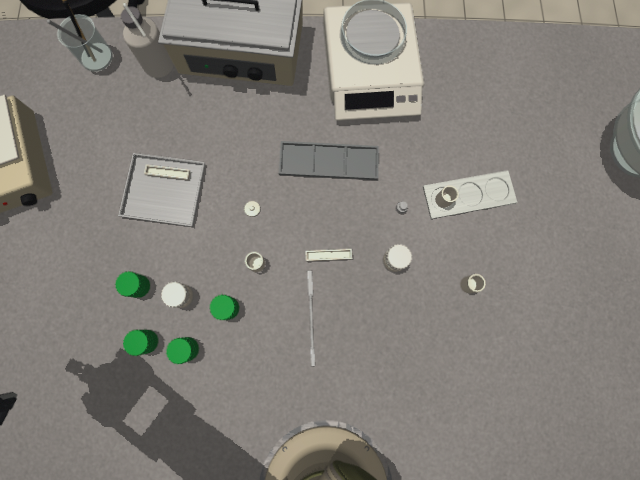

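View pics/side0.png

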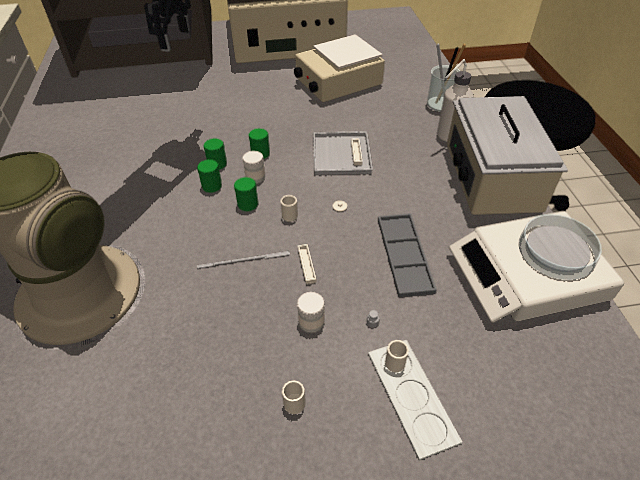

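The top view shows white pots at (174,295), among four green look-alikes, and at (399,258). The crucibles are at (255,261) and (476,284), and the loose boat is at (328,255). The tray is on the left, the rack in the middle and the plate on the right. Next I measure them with the depth image.

```bash
cat > h.py <<'E'
import numpy as np,cv2
from rig import ctrl,capture,get_calibration,outline_of,search_frame
def cloud(n,d):
    c=get_calibration(n);K=np.array(c["camera_matrix"]);D=np.array(c["distortion"]);T=np.array(c["T"])
    v,u=np.mgrid[0:480,0:640]
    q=cv2.undistortPoints(np.stack([u,v],-1).reshape(-1,1,2).astype(np.float64),K,D).reshape(480,640,2)
    P=np.dstack([q[...,0]*d,q[...,1]*d,d]); W=P@T[:3,:3].T+T[:3,3]; W[d<=0]=np.nan
    return W
def onplane(n,uv,z):
    c=get_calibration(n);K=np.array(c["camera_matrix"]);D=np.array(c["distortion"]);T=np.array(c["T"])
    q=cv2.undistortPoints(np.array(uv,float).reshape(-1,1,2),K,D).reshape(-1,2)
    r=np.c_[q,np.ones(len(q))]@T[:3,:3].T
    s=(z-T[2,3])/r[:,2]; return T[:3,3]+r*s[:,None]
def proj(n,X):
    c=get_calibration(n);K=np.array(c["camera_matrix"]);D=np.array(c["distortion"]);T=np.linalg.inv(np.array(c["T"]))
    r=cv2.Rodrigues(T[:3,:3])[0]
    return cv2.projectPoints(np.array(X,float).reshape(-1,1,3),r,T[:3,3],K,D)[0].reshape(-1,2)
E
cat > m.py <<'E'
from h import *
for n in("top","side"):
    f=np.load(n+"0.npz");W=cloud(n,f["d"]);p=f["p"].astype(int)
    print(n,"bench z",np.nanmedian(W[200:300,200:400,2]))
    z=W[...,2]; green=(p[...,1]-p[...,0]>50)
    # tops 
    box=(W[...,0]>200)&(W[...,0]<700)&(abs(W[...,1])<450)
    for name,lo,hi in(("pot",55,66),("cru",43,54),("low",8,24)):
        m=(box&(z>lo)&(z<hi)).astype(np.uint8)
        k,l,s,c=cv2.connectedComponentsWithStats(m,connectivity=8)
        for i in range(1,k):
            if s[i,4]<25: continue
            Q=W[l==i]; r=cv2.minAreaRect(Q[:,:2].astype(np.float32)); (cx,cy),rad=cv2.minEnclosingCircle(Q[:,:2].astype(np.float32))
            print(name,"px",c[i].round(),"n",s[i,4],"rect",np.round(r[0]),np.round(r[1]),round(r[2],1),"circ",round(cx,1),round(cy,1),round(rad,1),"z",np.median(Q[:,2]).round(1),"green",green[l==i].mean().round(2))
E
python3 m.py
```

```text
top bench z 0.4831172598314879
pot px [399. 257.] n 477 rect [ 421. -134.] [44. 46.] 44.6 circ 421.3 -133.8 23.7 z 60.0 green 0.0
pot px [128. 283.] n 504 rect [372. 362.] [47. 44.] 11.7 circ 371.3 363.1 24.1 z 60.3 green 0.92
pot px [174. 294.] n 517 rect [353. 277.] [45. 46.] 0.4 circ 352.8 277.1 23.9 z 60.5 green 0.0
pot px [222. 307.] n 491 rect [329. 189.] [43. 45.] 0.4 circ 329.6 189.0 23.0 z 60.3 green 0.98
pot px [136. 342.] n 536 rect [266. 341.] [46. 46.] 8.8 circ 266.4 340.8 23.8 z 60.3 green 0.95
pot px [179. 351.] n 524 rect [252. 262.] [44. 45.] 9.1 circ 252.7 263.0 23.6 z 60.3 green 0.97
cru px [449. 194.] n 122 rect [ 545. -240.] [33. 33.] 57.7 circ 545.1 -239.7 17.5 z 49.8 green 0.0
cru px [254. 260.] n 98 rect [415. 134.] [33. 33.] 45.5 circ 415.1 134.1 16.9 z 48.0 green 0.0
cru px [140. 281.] n 35 rect [377. 344.] [34.  8.] 15.4 circ 375.9 347.6 16.9 z 49.2 green 0.0
cru px [476. 282.] n 109 rect [ 373. -280.] [32. 34.] 0.3 circ 372.9 -280.5 17.6 z 47.8 green 0.0
cru px [148. 341.] n 49 rect [267. 324.] [40. 12.] 2.1 circ 267.2 329.1 20.2 z 49.9 green 0.0
cru px [1
[... 4636 characters left out ...]
.4 15.8 z 16.0 green 0.0
low px [391. 378.] n 36 rect [ 531. -268.] [ 9. 30.] 79.9 circ 530.7 -271.2 15.1 z 8.9 green 0.0
low px [392. 385.] n 27 rect [ 528. -279.] [11. 17.] 62.5 circ 528.8 -278.9 9.0 z 8.5 green 0.0
low px [293. 393.] n 87 rect [ 373. -272.] [25.  8.] 0.3 circ 372.6 -275.3 12.4 z 14.5 green 0.0
low px [295. 408.] n 94 rect [ 374. -292.] [33. 16.] 5.5 circ 373.5 -285.2 16.6 z 16.8 green 0.0
low px [432. 408.] n 29 rect [ 581. -325.] [13. 13.] 7.5 circ 580.8 -324.5 9.1 z 8.7 green 0.0
low px [451. 438.] n 93 rect [ 594. -374.] [31. 16.] 58.6 circ 592.2 -372.8 15.6 z 8.9 green 0.0
low px [420. 445.] n 46 rect [ 546. -377.] [11. 22.] 67.9 circ 546.7 -376.8 11.0 z 8.7 green 0.0
```

Run:
```python
import cv2
a=cv2.imread("pics/top0.png")
cv2.imwrite("pics/c1.png",cv2.resize(a[130:380,100:530],(800,465),interpolation=cv2.INTER_CUBIC))
```

```text
(no output)
```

View pics/c1.png

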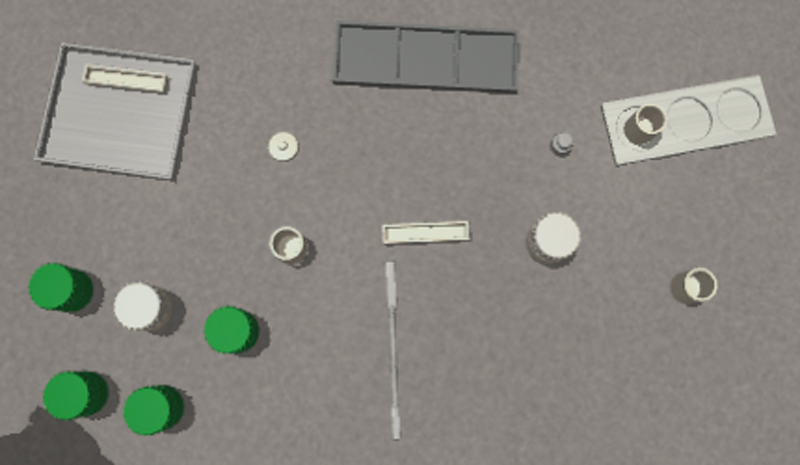

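The crop confirms the two plain white pots at (174,295) and (399,258). The green ones stay where they are. Next I measure the fixture axes.

```bash
cat > m2.py <<'E'
from h import *
for n in("top","side"):
    p,d=capture(n)
    for lab,z in(("crucible_plate",7),("pot_rack",12),("boat_tray",14),("boat_a_mid",14)):
        o=outline_of(n,lab)
        for r in o[:2]:
            c=max(cv2.findContours(r["pixels"].astype(np.uint8),cv2.RETR_EXTERNAL,cv2.CHAIN_APPROX_NONE)[0],key=len).reshape(-1,2)
            W=onplane(n,c,z)[:,:2].astype(np.float32); a=cv2.minAreaRect(W)
            print(n,lab,round(r["score"],2),r["bbox"],np.round(a[0],1),np.round(a[1],1),round(a[2],1))
f=np.load("top0.npz");p=f["p"]
for (a,b,c,d,nm,) in((415,160,525,230,"pl"),):
    cv2.imwrite("pics/%s.png"%nm,cv2.resize(p[b:d,a:c,::-1],None,fx=7,fy=7,interpolation=cv2.INTER_CUBIC))
E
python3 m2.py
```

```text
top crucible_plate 0.59 [423.1, 172.0, 520.2, 218.5] [ 556.5 -295.4] [ 72.6 186. ] 10.5
top crucible_plate 0.47 [460.1, 272.7, 483.6, 296.2] [ 375.2 -288.4] [33.8 51.1] 13.3
top pot_rack 0.68 [278.4, 139.9, 379.2, 177.8] [624.9  -8.2] [201.2  78. ] 88.2
top boat_tray 0.7 [118.9, 152.2, 206.1, 227.8] [564.  326.6] [156.8 138.8] 81.4
top boat_tray 0.54 [279.3, 141.4, 379.2, 178.2] [625.2  -7.8] [200.4  77.3] 87.0
top boat_a_mid 0.83 [303.6, 247.7, 354.3, 261.5] [431.   -6.2] [21.6 91.1] 2.5
side crucible_plate 0.64 [367.8, 342.2, 462.8, 459.4] [ 555.9 -299.3] [ 72.7 185.3] 10.7
side pot_rack 0.55 [379.0, 213.4, 439.0, 296.6] [625.6 -11.1] [214.1  76.1] 87.8
side boat_tray 0.64 [313.3, 128.8, 372.9, 175.5] [562.7 318.9] [159.7 137.1] 80.4
side boat_tray 0.29 [366.4, 339.2, 462.8, 458.0] [ 554.2 -302.3] [ 71.9 183.7] 10.9
side boat_a_mid 0.61 [301.2, 244.8, 314.3, 288.3] [431.4 -11.7] [22.1 97.7] 3.2
```

View pics/pl.png

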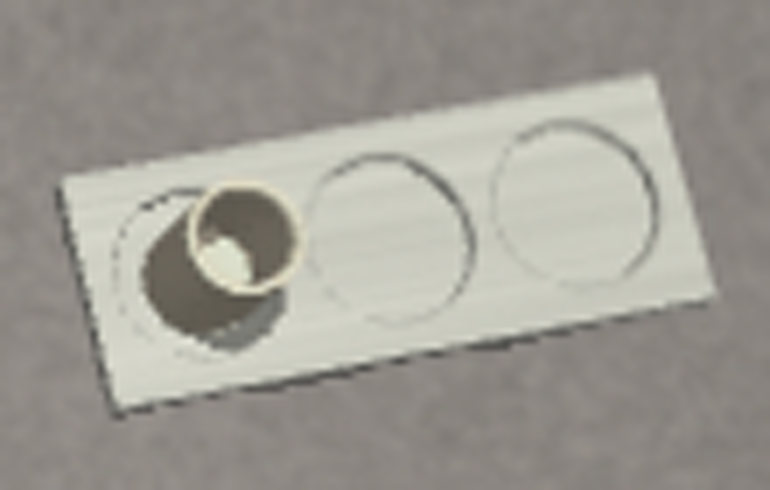

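The plate crop shows two free wells centred at about (470.3,193.6) and (496.7,188.6), with the stored crucible at the left end.

Run:
```python
from h import *
c=lambda l:[(415+x/7-.43,160+y/7-.43) for x,y in l]
W=onplane("top",c([(62,180),(650,75),(715,297),(118,410)]),7);print(W.round(1),W.mean(0).round(1))
print(onplane("top",c([(390,238),(575,203)]),7).round(1))
f=np.load("side0.npz")
cv2.imwrite("pics/pls.png",cv2.resize(f["p"][330:465,355:475,::-1],None,fx=4,fy=4,interpolation=cv2.INTER_CUBIC))
t=np.deg2rad(10.4);yx=np.array([-np.sin(t),np.cos(t)])
for o in ((556,-296.5),):
  for k in(-58,0,58): print(k,np.array(o)+k*yx)
```

```text
[[ 574.4 -201.1    7. ]
 [ 608.5 -380.4    7. ]
 [ 540.4 -393.7    7. ]
 [ 505.7 -213.8    7. ]] [ 557.2 -297.3    7. ]
[[ 557.5 -297.3    7. ]
 [ 568.6 -353.8    7. ]]
-58 [ 566.47011042 -353.54714531]
0 [ 556.  -296.5]
58 [ 545.52988958 -239.45285469]
```

View pics/pls.png

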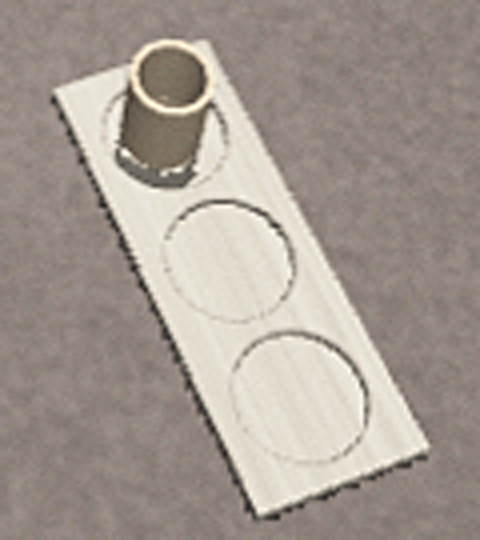

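```bash
cat > plan.py <<'E'
# usage: plan.py x y z yaw_deg [nrows]
import sys,numpy as np
from rig import ctrl
from scipy.spatial.transform import Rotation as R
s=ctrl.sense();p=np.array(s["eef_pos"]);q=np.array(s["ee_rot"]);M=R.from_quat([q[1],q[2],q[3],q[0]]).as_matrix()
print("t",round(s["time_s"],2),"pos",p.round(1),"jawyaw",np.degrees(np.arctan2(M[1,1],M[0,1])).round(1),"tilt",np.degrees(np.arccos(-M[2,2])).round(2),"F",np.array(s["force"]).round(1),"grip",round(s["grip_width"],3))
if len(sys.argv)>1:
    x,y,z,ya=map(float,sys.argv[1:5]);a=np.radians(ya)
    Mt=np.array([[-np.sin(a),np.cos(a),0],[np.cos(a),np.sin(a),0],[0,0,-1.]]).T
    Mt=np.column_stack([[-np.sin(a),np.cos(a),0],[np.cos(a),np.sin(a),0],[0,0,-1.]])
    rv=R.from_matrix(M.T@Mt).as_rotvec(); d=np.array([x,y,z])-p
    n=int(sys.argv[5]) if len(sys.argv)>5 else int(max(1,np.ceil(np.abs(rv).max()/np.radians(10)-.02),np.ceil(np.linalg.norm(d)/50)))
    print("n",n,"total dr",np.degrees(rv).round(2)/10,"d world",d.round(1))
    for i in range(n):
        Mi=M@R.from_rotvec(rv*i/n).as_matrix()
        print("dr",(np.degrees(rv)/10/n).round(3),"dp",(Mi.T@d/50/n).round(3))
E
python3 plan.py 353 276.5 110 -10
```

```text
t 0.6 pos [214.  479.4 231.3] jawyaw 65.9 tilt 0.0 F [0.4 0.4 0.1] grip 0.998
n 8 total dr [-0.    -0.     7.595] d world [ 139.  -202.9 -121.3]
dr [-0.    -0.     0.949] dp [-0.524 -0.322  0.303]
dr [-0.    -0.     0.949] dp [-0.57  -0.231  0.303]
dr [-0.    -0.     0.949] dp [-0.6   -0.134  0.303]
dr [-0.    -0.     0.949] dp [-0.614 -0.033  0.303]
dr [-0.    -0.     0.949] dp [-0.611  0.069  0.303]
dr [-0.    -0.     0.949] dp [-0.591  0.169  0.303]
dr [-0.    -0.     0.949] dp [-0.555  0.264  0.303]
dr [-0.    -0.     0.949] dp [-0.504  0.352  0.303]
```

Call:
servo_tool:
  motion:
    - {"dr": [0,0,0.95],"delta_pos": [-0.52,-0.32,0.3],"hand": 1}
    - {"dr": [0,0,0.95],"delta_pos": [-0.57,-0.23,0.3],"hand": 1}
    - {"dr": [0,0,0.95],"delta_pos": [-0.6,-0.13,0.3],"hand": 1}
    - {"dr": [0,0,0.95],"delta_pos": [-0.61,-0.03,0.3],"hand": 1}
    - {"dr": [0,0,0.95],"delta_pos": [-0.61,0.07,0.3],"hand": 1}
    - {"dr": [0,0,0.95],"delta_pos": [-0.59,0.17,0.3],"hand": 1}
    - {"dr": [0,0,0.95],"delta_pos": [-0.55,0.26,0.3],"hand": 1}
    - {"dr": [0,0,0.95],"delta_pos": [-0.5,0.35,0.3],"hand": 1}
    - {"dr": [0,0,0],"delta_pos": [0,0,0],"hand": 1}
  squeeze: 40

```text
time_s: 1.72
eef_pos: [353.4, 269.8, 108.4]
ee_rot: [-0.0, 0.78, 0.626, 0.002]
force: [-0.5, 0.1, 0.4]
grip_width: 0.998
```

```bash
python3 plan.py 353 276.5 110 -10
```

```text
t 1.73 pos [353.4 269.8 108.4] jawyaw -12.5 tilt 0.2 F [-0.5  0.1  0.4] grip 0.998
n 1 total dr [ 0.01  -0.018 -0.248] d world [-0.4  6.7  1.6]
dr [ 0.01  -0.018 -0.248] dp [ 0.129 -0.037 -0.031]
```

Call:
servo_tool:
  motion:
    - {"dr": [0,0,0],"delta_pos": [0.13,-0.04,0],"hand": 1}
    - {"dr": [0,0,0],"delta_pos": [0,0,0.6],"hand": 1}
    - {"dr": [0,0,0],"delta_pos": [0,0,0.6],"hand": 1}
    - {"dr": [0,0,0],"delta_pos": [0,0,0.6],"hand": 1}
    - {"dr": [0,0,0],"delta_pos": [0,0,0],"hand": 1}

```text
time_s: 2.35
eef_pos: [353.1, 282.9, 19.0]
ee_rot: [0.0, 0.776, 0.631, 0.005]
force: [0.3, -0.2, 0.7]
grip_width: 0.996
```

```bash
python3 plan.py 353 276.5 18 -12.5
```

```text
t 2.35 pos [353.1 282.9  19. ] jawyaw -11.7 tilt 0.6 F [ 0.3 -0.2  0.7] grip 0.996
n 1 total dr [ 0.039 -0.045  0.077] d world [-0.1 -6.4 -1. ]
dr [ 0.039 -0.045  0.077] dp [-0.126  0.023  0.02 ]
```

Call:
servo_tool:
  motion:
    - {"dr": [0,0,0],"delta_pos": [0,0,0],"hand": 1}
    - {"dr": [0,0,0],"delta_pos": [0,0,0],"hand": 1}

```text
time_s: 2.6
eef_pos: [353.9, 284.4, 21.3]
ee_rot: [0.001, 0.775, 0.632, 0.007]
force: [0.4, -0.7, -0.9]
grip_width: 1.0
```

```bash
python3 plan.py 353 276.5 18 -12.5
```

```text
t 2.6 pos [353.9 284.4  21.3] jawyaw -11.6 tilt 0.81 F [ 0.4 -0.7 -0.9] grip 1.0
n 1 total dr [ 0.056 -0.058  0.092] d world [-0.9 -7.9 -3.3]
dr [ 0.056 -0.058  0.092] dp [-0.159  0.013  0.064]
```

Call:
servo_tool:
  motion:
    - {"dr": [0.06,-0.06,0],"delta_pos": [-0.16,0.01,0.06],"hand": 1}

```text
time_s: 2.72
eef_pos: [353.2, 276.7, 19.0]
ee_rot: [0.0, 0.775, 0.633, 0.0]
force: [-0.4, 0.0, 0.1]
grip_width: 0.999
```

```bash
python3 plan.py 353 276.5 18 -12.5
```

```text
t 2.73 pos [353.2 276.7  19. ] jawyaw -11.5 tilt 0.04 F [-0.4  0.   0.1] grip 0.999
n 1 total dr [ 0.004 -0.001  0.097] d world [-0.2 -0.2 -1. ]
dr [ 0.004 -0.001  0.097] dp [-0.004 -0.003  0.02 ]
```

Call:
servo_tool:
  motion:
    - {"dr": [0,0,0],"delta_pos": [0,0,0],"hand": 0}
    - {"dr": [0,0,0],"delta_pos": [0,0,0],"hand": 0}
    - {"dr": [0,0,0],"delta_pos": [0,0,0],"hand": 0}
    - {"dr": [0,0,0],"delta_pos": [0,0,0],"hand": 0}
    - {"dr": [0,0,0],"delta_pos": [0,0,0],"hand": 0}
    - {"dr": [0,0,0],"delta_pos": [0,0,0],"hand": 0}

```text
time_s: 3.48
eef_pos: [353.6, 276.2, 19.6]
ee_rot: [0.0, 0.775, 0.632, 0.0]
force: [-0.7, -0.5, 0.9]
grip_width: 0.524
```

```bash
python3 plan.py 353 276.5 130 -12.5
```

```text
t 3.48 pos [353.6 276.2  19.6] jawyaw -11.6 tilt 0.06 F [-0.7 -0.5  0.9] grip 0.524
n 3 total dr [ 0.006 -0.002  0.091] d world [ -0.6   0.3 110.4]
dr [ 0.002 -0.001  0.03 ] dp [ 0.002 -0.003 -0.736]
dr [ 0.002 -0.001  0.03 ] dp [ 0.001 -0.004 -0.736]
dr [ 0.002 -0.001  0.03 ] dp [ 0.001 -0.004 -0.736]
```

Call:
servo_tool:
  motion:
    - {"dr": [0,0,0],"delta_pos": [0,0,-0.6],"hand": 0}
    - {"dr": [0,0,0],"delta_pos": [0,0,-0.8],"hand": 0}
    - {"dr": [0,0,0],"delta_pos": [0,0,-0.8],"hand": 0}

```text
time_s: 3.85
eef_pos: [351.9, 275.4, 129.9]
ee_rot: [-0.001, 0.775, 0.632, -0.003]
force: [0.1, 0.3, 0.4]
grip_width: 0.529
```

```bash
python3 plan.py 629 57.6 120 -2.2
```

```text
t 3.85 pos [351.9 275.4 129.9] jawyaw -11.6 tilt 0.35 F [0.1 0.3 0.4] grip 0.529
n 8 total dr [-0.03   0.019 -0.94 ] d world [ 277.1 -217.8   -9.9]
dr [-0.004  0.002 -0.117] dp [-0.394  0.788  0.022]
dr [-0.004  0.002 -0.117] dp [-0.41   0.78   0.023]
dr [-0.004  0.002 -0.117] dp [-0.426  0.771  0.023]
dr [-0.004  0.002 -0.117] dp [-0.442  0.763  0.023]
dr [-0.004  0.002 -0.117] dp [-0.457  0.753  0.024]
dr [-0.004  0.002 -0.117] dp [-0.473  0.744  0.024]
dr [-0.004  0.002 -0.117] dp [-0.488  0.734  0.024]
dr [-0.004  0.002 -0.117] dp [-0.503  0.724  0.024]
```

Call:
servo_tool:
  motion:
    - {"dr": [0,0,-0.12],"delta_pos": [-0.39,0.79,0.02],"hand": 0}
    - {"dr": [0,0,-0.12],"delta_pos": [-0.41,0.78,0.02],"hand": 0}
    - {"dr": [0,0,-0.12],"delta_pos": [-0.43,0.77,0.02],"hand": 0}
    - {"dr": [0,0,-0.12],"delta_pos": [-0.44,0.76,0.02],"hand": 0}
    - {"dr": [0,0,-0.12],"delta_pos": [-0.46,0.75,0.02],"hand": 0}
    - {"dr": [0,0,-0.12],"delta_pos": [-0.47,0.74,0.02],"hand": 0}
    - {"dr": [0,0,-0.12],"delta_pos": [-0.49,0.73,0.02],"hand": 0}
    - {"dr": [0,0,-0.12],"delta_pos": [-0.5,0.72,0.02],"hand": 0}
    - {"dr": [0,0,0],"delta_pos": [0,0,0],"hand": 0}

```text
time_s: 4.97
eef_pos: [638.1, 52.6, 122.4]
ee_rot: [-0.001, 0.717, 0.697, -0.001]
force: [-0.1, 0.1, -0.8]
grip_width: 0.53
```

```bash
python3 plan.py 629 57.6 60 -2.2
```

```text
t 4.97 pos [638.1  52.6 122.4] jawyaw -1.6 tilt 0.11 F [-0.1  0.1 -0.8] grip 0.53
n 2 total dr [-0.011  0.001  0.064] d world [ -9.1   5.  -62.4]
dr [-0.005  0.     0.032] dp [ 0.048 -0.091  0.624]
dr [-0.005  0.     0.032] dp [ 0.047 -0.092  0.624]
```

Call:
servo_tool:
  motion:
    - {"dr": [0,0,0],"delta_pos": [0.05,-0.09,0.62],"hand": 0}
    - {"dr": [0,0,0],"delta_pos": [0.05,-0.09,0.62],"hand": 0}
    - {"dr": [0,0,0],"delta_pos": [0,0,0],"hand": 0}

```text
time_s: 5.35
eef_pos: [627.5, 59.2, 58.6]
ee_rot: [-0.001, 0.717, 0.697, -0.001]
force: [0.4, -0.4, -0.3]
grip_width: 0.527
```

```bash
python3 plan.py 629 57.6 40 -2.2
```

```text
t 5.35 pos [627.5  59.2  58.6] jawyaw -1.5 tilt 0.2 F [ 0.4 -0.4 -0.3] grip 0.527
n 1 total dr [-0.02  -0.002  0.065] d world [  1.5  -1.6 -18.6]
dr [-0.02  -0.002  0.065] dp [-0.032  0.032  0.372]
```

Call:
servo_tool:
  motion:
    - {"dr": [-0.02,0,0],"delta_pos": [-0.03,0.03,0.35],"hand": 0}
    - {"dr": [0,0,0],"delta_pos": [0,0,0.25],"hand": 0}
    - {"dr": [0,0,0],"delta_pos": [0,0,0],"hand": 0}

```text
time_s: 5.72
eef_pos: [629.9, 58.0, 29.0]
ee_rot: [0.001, 0.716, 0.698, 0.001]
force: [0.1, -0.2, -0.4]
grip_width: 0.531
```

```bash
python3 plan.py 629 57.6 24.2 -2.2
```

```text
t 5.72 pos [629.9  58.   29. ] jawyaw -1.5 tilt 0.19 F [ 0.1 -0.2 -0.4] grip 0.531
n 1 total dr [ 0.019 -0.002  0.068] d world [-0.9 -0.4 -4.8]
dr [ 0.019 -0.002  0.068] dp [-0.008 -0.019  0.096]
```

Call:
servo_tool:
  motion:
    - {"dr": [0.02,0,0],"delta_pos": [-0.01,-0.02,0.1],"hand": 0}
    - {"dr": [0,0,0],"delta_pos": [0,0,0.01],"hand": 0}
    - {"dr": [0,0,0],"delta_pos": [0,0,0],"hand": 0.8}
    - {"dr": [0,0,0],"delta_pos": [0,0,0],"hand": 0.8}
    - {"dr": [0,0,0],"delta_pos": [0,0,0],"hand": 0.8}

```text
time_s: 6.35
eef_pos: [630.0, 57.3, 25.0]
ee_rot: [0.001, 0.716, 0.698, 0.001]
force: [0.1, 0.4, 0.8]
grip_width: 0.798
```

```bash
python3 plan.py 629 57.6 110 -2.2
```

```text
t 6.35 pos [630.   57.3  25. ] jawyaw -1.5 tilt 0.16 F [0.1 0.4 0.8] grip 0.798
n 2 total dr [ 0.016 -0.     0.067] d world [-1.   0.3 85. ]
dr [ 0.008 -0.     0.034] dp [ 0.002 -0.007 -0.851]
dr [ 0.008 -0.     0.034] dp [ 0.002 -0.009 -0.851]
```

Call:
servo_tool:
  motion:
    - {"dr": [0,0,0],"delta_pos": [0,-0.01,-0.7],"hand": 0.8}
    - {"dr": [0,0,0],"delta_pos": [0,-0.01,-0.7],"hand": 0.6}
    - {"dr": [0,0,0],"delta_pos": [0,0,-0.4],"hand": 0.6}

```text
time_s: 6.72
eef_pos: [627.8, 57.4, 116.0]
ee_rot: [-0.0, 0.716, 0.698, -0.0]
force: [0.0, -0.9, -0.7]
grip_width: 0.6
```

```bash
python3 plan.py 431 -7.5 60 2.5
```

```text
t 6.72 pos [627.8  57.4 116. ] jawyaw -1.5 tilt 0.04 F [ 0.  -0.9 -0.7] grip 0.6
n 5 total dr [-0.004 -0.002 -0.403] d world [-196.8  -64.9  -56. ]
dr [-0.001 -0.    -0.081] dp [-0.281 -0.78   0.224]
dr [-0.001 -0.    -0.081] dp [-0.27  -0.784  0.224]
dr [-0.001 -0.    -0.081] dp [-0.259 -0.788  0.224]
dr [-0.001 -0.    -0.081] dp [-0.247 -0.791  0.224]
dr [-0.001 -0.    -0.081] dp [-0.236 -0.795  0.224]
```

Call:
servo_tool:
  motion:
    - {"dr": [0,0,-0.08],"delta_pos": [-0.28,-0.78,0.1],"hand": 0.6}
    - {"dr": [0,0,-0.08],"delta_pos": [-0.27,-0.78,0.22],"hand": 0.6}
    - {"dr": [0,0,-0.08],"delta_pos": [-0.26,-0.79,0.22],"hand": 0.6}
    - {"dr": [0,0,-0.08],"delta_pos": [-0.25,-0.79,0.22],"hand": 0.6}
    - {"dr": [0,0,-0.08],"delta_pos": [-0.24,-0.79,0.22],"hand": 0.6}
    - {"dr": [0,0,0],"delta_pos": [0,0,0],"hand": 0.6}
    - {"dr": [0,0,0],"delta_pos": [0,0,0],"hand": 0.6}

```text
time_s: 7.6
eef_pos: [427.9, -9.8, 68.3]
ee_rot: [0.004, 0.691, 0.723, 0.003]
force: [0.2, -0.4, 0.9]
grip_width: 0.601
```

```bash
python3 plan.py 431 -7.5 30 2.5 2
```

```text
t 7.6 pos [427.9  -9.8  68.3] jawyaw 2.6 tilt 0.51 F [ 0.2 -0.4  0.9] grip 0.601
n 2 total dr [0.05  0.01  0.011] d world [  3.1   2.3 -38.3]
dr [0.025 0.005 0.006] dp [0.023 0.029 0.383]
dr [0.025 0.005 0.006] dp [0.022 0.03  0.383]
```

Call:
servo_tool:
  motion:
    - {"dr": [0.05,0.01,0],"delta_pos": [0.05,0.06,0.38],"hand": 0.6}
    - {"dr": [0,0,0],"delta_pos": [0,0,0.35],"hand": 0.6}
    - {"dr": [0,0,0],"delta_pos": [0,0,0],"hand": 0.6}

```text
time_s: 7.98
eef_pos: [434.7, -7.1, 32.1]
ee_rot: [0.002, 0.69, 0.723, 0.001]
force: [0.8, -0.1, -0.6]
grip_width: 0.6
```

```bash
python3 plan.py 431 -7.5 3 2.5 1
python3 - <<'E'
from h import *
p,d=capture("side");cv2.imwrite("pics/b1.png",cv2.resize(p[170:350,220:420,::-1],None,fx=3.3,fy=3.3))
E
```

```text
t 7.97 pos [434.7  -7.1  32.1] jawyaw 2.7 tilt 0.27 F [ 0.8 -0.1 -0.6] grip 0.6
n 1 total dr [0.026 0.008 0.018] d world [ -3.7  -0.4 -29.1]
dr [0.026 0.008 0.018] dp [-0.004 -0.076  0.583]
```

View pics/b1.png

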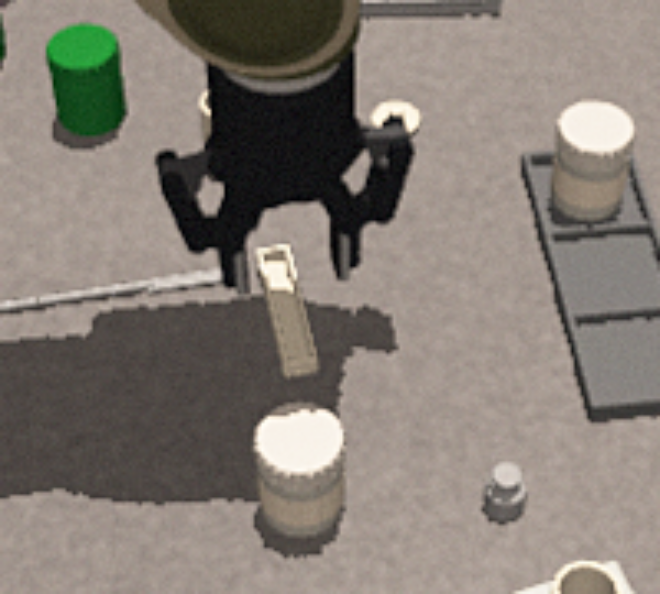

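Pot A stands in the rack's end bay. The open fingers straddle the boat, and the rod's end, near side pixel (288,252), lies beside the left finger. I narrow the opening before going down.

Call:
servo_tool:
  motion:
    - {"dr": [0.03,0.01,0],"delta_pos": [0,-0.08,0.2],"hand": 0.47}
    - {"dr": [0,0,0],"delta_pos": [0,0,0.2],"hand": 0.47}
    - {"dr": [0,0,0],"delta_pos": [0,0,0.08],"hand": 0.47}
    - {"dr": [0,0,0],"delta_pos": [0,0,0],"hand": 0.47}

```text
time_s: 8.52
eef_pos: [432.0, -7.5, 8.3]
ee_rot: [0.001, 0.69, 0.724, 0.001]
force: [0.1, -1.4, -0.9]
grip_width: 0.474
```

```bash
python3 plan.py 431 -7.5 2.5 2.5 1
```

```text
t 8.53 pos [432.   -7.5   8.3] jawyaw 2.7 tilt 0.15 F [ 0.1 -1.4 -0.9] grip 0.474
n 1 total dr [0.014 0.005 0.02 ] d world [-1.   0.  -5.8]
dr [0.014 0.005 0.02 ] dp [ 0.002 -0.02   0.116]
```

Call:
servo_tool:
  motion:
    - {"dr": [0.01,0,0],"delta_pos": [0,-0.02,0.11],"hand": 0.47}
    - {"dr": [0,0,0],"delta_pos": [0,0,0],"hand": 0}
    - {"dr": [0,0,0],"delta_pos": [0,0,0],"hand": 0}
    - {"dr": [0,0,0],"delta_pos": [0,0,0],"hand": 0}
    - {"dr": [0,0,0],"delta_pos": [0,0,0],"hand": 0}
  squeeze: 30

```text
time_s: 9.15
eef_pos: [431.4, -7.7, 3.0]
ee_rot: [0.001, 0.69, 0.724, 0.0]
force: [-1.0, -0.6, -0.1]
grip_width: 0.224
```

```bash
python3 plan.py 431 -7.5 100 2.5 2
```

```text
t 9.15 pos [431.4  -7.7   3. ] jawyaw 2.7 tilt 0.12 F [-1.  -0.6 -0.1] grip 0.224
n 2 total dr [0.01  0.007 0.02 ] d world [-0.4  0.2 97. ]
dr [0.005 0.004 0.01 ] dp [ 0.001 -0.002 -0.97 ]
dr [0.005 0.004 0.01 ] dp [ 0.002 -0.003 -0.97 ]
```

Call:
servo_tool:
  motion:
    - {"dr": [0,0,0],"delta_pos": [0,0,-0.5],"hand": 0}
    - {"dr": [0,0,0],"delta_pos": [0,0,-0.7],"hand": 0}
    - {"dr": [0,0,0],"delta_pos": [0,0,-0.7],"hand": 0}

```text
time_s: 9.52
eef_pos: [429.7, -7.3, 98.5]
ee_rot: [-0.002, 0.69, 0.723, -0.001]
force: [-0.1, -0.1, -0.0]
grip_width: 0.224
```

```bash
python3 plan.py 541.5 329 85 -8
```

```text
t 9.53 pos [429.7  -7.3  98.5] jawyaw 2.7 tilt 0.22 F [-0.1 -0.1 -0. ] grip 0.224
n 8 total dr [-0.022 -0.002  1.069] d world [111.8 336.3 -13.5]
dr [-0.003 -0.     0.134] dp [0.827 0.319 0.033]
dr [-0.003 -0.     0.134] dp [0.834 0.299 0.033]
dr [-0.003 -0.     0.134] dp [0.841 0.28  0.033]
dr [-0.003 -0.     0.134] dp [0.847 0.26  0.033]
dr [-0.003 -0.     0.134] dp [0.853 0.24  0.033]
dr [-0.003 -0.     0.134] dp [0.858 0.22  0.034]
dr [-0.003 -0.     0.134] dp [0.863 0.2   0.034]
dr [-0.003 -0.     0.134] dp [0.867 0.18  0.034]
```

Call:
servo_tool:
  motion:
    - {"dr": [0,0,0.13],"delta_pos": [0.83,0.32,0.02],"hand": 0}
    - {"dr": [0,0,0.13],"delta_pos": [0.83,0.3,0.02],"hand": 0}
    - {"dr": [0,0,0.13],"delta_pos": [0.84,0.28,0.02],"hand": 0}
    - {"dr": [0,0,0.13],"delta_pos": [0.85,0.26,0.02],"hand": 0}
    - {"dr": [0,0,0.13],"delta_pos": [0.85,0.24,0.02],"hand": 0}
    - {"dr": [0,0,0.13],"delta_pos": [0.86,0.22,0.03],"hand": 0}
    - {"dr": [0,0,0.13],"delta_pos": [0.86,0.2,0.03],"hand": 0}
    - {"dr": [0,0,0.13],"delta_pos": [0.87,0.18,0.03],"hand": 0}
    - {"dr": [0,0,0],"delta_pos": [0,0,0],"hand": 0}
    - {"dr": [0,0,0],"delta_pos": [0,0,0],"hand": 0}

```text
time_s: 10.78
eef_pos: [546.3, 338.8, 89.9]
ee_rot: [0.001, 0.756, 0.655, -0.0]
force: [-0.6, -0.1, -1.2]
grip_width: 0.222
```

```bash
python3 plan.py 541.5 329 40 -8 2
```

```text
t 10.78 pos [546.3 338.8  89.9] jawyaw -8.2 tilt 0.13 F [-0.6 -0.1 -1.2] grip 0.222
n 2 total dr [ 0.009  0.009 -0.019] d world [ -4.8  -9.8 -49.9]
dr [ 0.005  0.004 -0.01 ] dp [-0.103 -0.034  0.499]
dr [ 0.005  0.004 -0.01 ] dp [-0.103 -0.034  0.499]
```

Call:
servo_tool:
  motion:
    - {"dr": [0.01,0.01,0],"delta_pos": [-0.2,-0.07,0.4],"hand": 0}
    - {"dr": [0,0,0],"delta_pos": [0,0,0.5],"hand": 0}
    - {"dr": [0,0,0],"delta_pos": [0,0,0],"hand": 0}

```text
time_s: 11.15
eef_pos: [541.2, 326.3, 44.7]
ee_rot: [-0.0, 0.757, 0.654, -0.0]
force: [0.3, 0.0, 0.0]
grip_width: 0.225
```

```bash
python3 plan.py 541.5 329 20 -8 1;python3 - <<'E'
from h import *
p,d=capture("side");cv2.imwrite("pics/b2.png",cv2.resize(p[60:220,240:440,::-1],None,fx=3.3,fy=3.3))
E
```

```text
t 11.15 pos [541.2 326.3  44.7] jawyaw -8.3 tilt 0.01 F [0.3 0.  0. ] grip 0.225
n 1 total dr [-0.001  0.001 -0.033] d world [  0.3   2.7 -24.7]
dr [-0.001  0.001 -0.033] dp [ 0.055 -0.001  0.494]
```

View pics/b2.png

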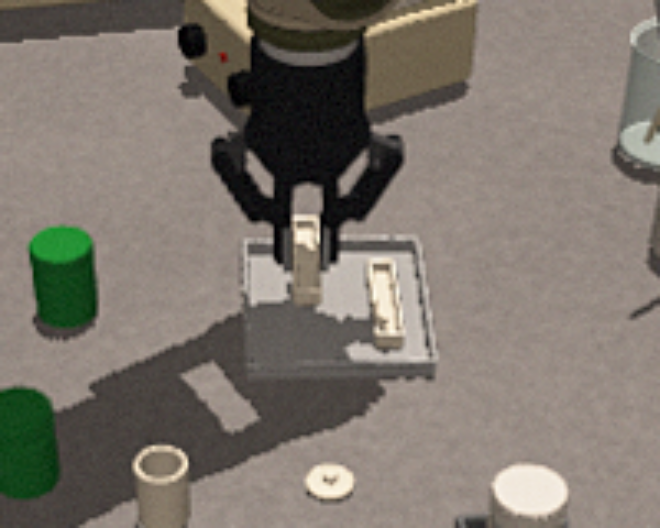

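The boat hangs level over the free half and parallel to the stored boat (crop 385,300), so I lower it.

Call:
servo_tool:
  motion:
    - {"dr": [0,0,0],"delta_pos": [0.05,0,0.35],"hand": 0}
    - {"dr": [0,0,0],"delta_pos": [0,0,0.25],"hand": 0}
    - {"dr": [0,0,0],"delta_pos": [0,0,0],"hand": 0}

```text
time_s: 11.58
eef_pos: [543.3, 329.1, 16.0]
ee_rot: [0.001, 0.757, 0.654, 0.002]
force: [-0.8, -0.5, 0.6]
grip_width: 0.224
```

```bash
python3 plan.py 541.5 329 6.5 -8 1
```

```text
t 11.57 pos [543.3 329.1  16. ] jawyaw -8.4 tilt 0.28 F [-0.8 -0.5  0.6] grip 0.224
n 1 total dr [ 0.024 -0.013 -0.036] d world [-1.8 -0.1 -9.5]
dr [ 0.024 -0.013 -0.036] dp [-0.007 -0.035  0.189]
```

Call:
servo_tool:
  motion:
    - {"dr": [0.02,-0.01,0],"delta_pos": [-0.01,-0.03,0.15],"hand": 0}
    - {"dr": [0,0,0],"delta_pos": [0,0,0.03],"hand": 0}

```text
time_s: 11.82
eef_pos: [541.8, 329.0, 6.8]
ee_rot: [0.0, 0.757, 0.654, 0.001]
force: [0.9, 0.4, -0.7]
grip_width: 0.223
```

```bash
python3 plan.py 541.5 329 6 -8 1
```

```text
t 11.82 pos [541.8 329.    6.8] jawyaw -8.3 tilt 0.08 F [ 0.9  0.4 -0.7] grip 0.223
n 1 total dr [ 0.007 -0.004 -0.034] d world [-0.3  0.  -0.8]
dr [ 0.007 -0.004 -0.034] dp [-0.001 -0.007  0.016]
```

Call:
servo_tool:
  motion:
    - {"dr": [0,0,0],"delta_pos": [0,-0.01,0.015],"hand": 0}
    - {"dr": [0,0,0],"delta_pos": [0,0,0],"hand": 0.42}
    - {"dr": [0,0,0],"delta_pos": [0,0,0],"hand": 0.42}
    - {"dr": [0,0,0],"delta_pos": [0,0,-0.3],"hand": 0.42}
    - {"dr": [0,0,0],"delta_pos": [0,0,-0.7],"hand": 0.42}
    - {"dr": [0,0,0],"delta_pos": [0,0,-0.8],"hand": 0.7}

```text
time_s: 12.58
eef_pos: [540.5, 328.7, 98.7]
ee_rot: [-0.0, 0.757, 0.654, -0.001]
force: [0.3, 0.6, -0.3]
grip_width: 0.62
```

```bash
python3 plan.py 415 134.2 90 0;python3 - <<'E'
from h import *
p,d=capture("side");cv2.imwrite("pics/b3.png",cv2.resize(p[60:220,240:440,::-1],None,fx=3.3,fy=3.3))
E
```

```text
t 12.57 pos [540.5 328.7  98.7] jawyaw -8.3 tilt 0.08 F [ 0.3  0.6 -0.3] grip 0.62
n 5 total dr [-0.008  0.003 -0.835] d world [-125.5 -194.5   -8.7]
dr [-0.002  0.001 -0.167] dp [-0.843 -0.384  0.036]
dr [-0.002  0.001 -0.167] dp [-0.831 -0.408  0.035]
dr [-0.002  0.001 -0.167] dp [-0.819 -0.432  0.035]
dr [-0.002  0.001 -0.167] dp [-0.806 -0.456  0.035]
dr [-0.002  0.001 -0.167] dp [-0.792 -0.479  0.035]
```

View pics/b3.png

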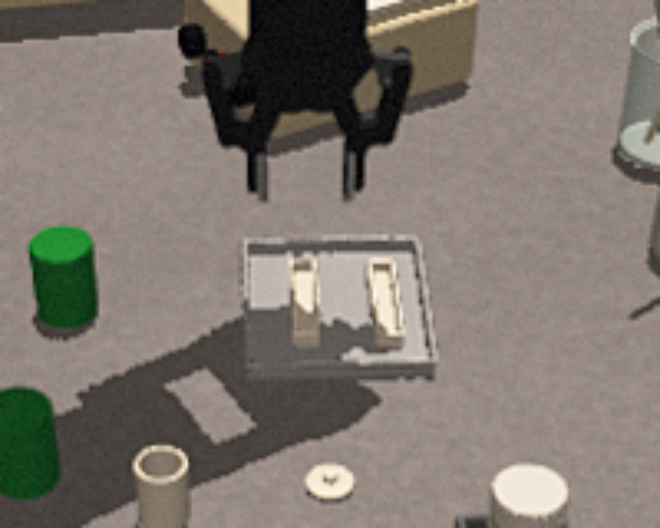

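The boat lies flat in the free half (crop 305,300), clear of the stored one. Next is crucible A.

Call:
servo_tool:
  motion:
    - {"dr": [0,0,-0.17],"delta_pos": [-0.84,-0.38,0],"hand": 0.7}
    - {"dr": [0,0,-0.17],"delta_pos": [-0.83,-0.41,0],"hand": 0.7}
    - {"dr": [0,0,-0.17],"delta_pos": [-0.82,-0.43,0],"hand": 0.7}
    - {"dr": [0,0,-0.17],"delta_pos": [-0.81,-0.46,0],"hand": 0.7}
    - {"dr": [0,0,-0.17],"delta_pos": [-0.79,-0.48,0],"hand": 0.7}
    - {"dr": [0,0,0],"delta_pos": [0,0,0],"hand": 0.7}
    - {"dr": [0,0,0],"delta_pos": [0,0,0],"hand": 0.7}

```text
time_s: 13.5
eef_pos: [417.4, 130.4, 110.8]
ee_rot: [0.007, 0.704, 0.71, 0.01]
force: [-0.2, 0.1, -0.2]
grip_width: 0.7
```

```bash
python3 plan.py 415 134.2 60 0 1
```

```text
t 13.5 pos [417.4 130.4 110.8] jawyaw 0.5 tilt 1.42 F [-0.2  0.1 -0.2] grip 0.7
n 1 total dr [ 0.138 -0.032  0.047] d world [ -2.4   3.8 -50.8]
dr [ 0.138 -0.032  0.047] dp [ 0.071 -0.071  1.015]
```

Call:
servo_tool:
  motion:
    - {"dr": [0.14,-0.03,0.05],"delta_pos": [0.07,-0.07,0.2],"hand": 0.7}
    - {"dr": [0,0,0],"delta_pos": [0,0,0.5],"hand": 0.7}
    - {"dr": [0,0,0],"delta_pos": [0,0,0.3],"hand": 0.7}
    - {"dr": [0,0,0],"delta_pos": [0,0,0],"hand": 0.7}

```text
time_s: 14.0
eef_pos: [414.9, 137.0, 58.1]
ee_rot: [-0.001, 0.707, 0.708, -0.001]
force: [-0.1, 0.1, 0.5]
grip_width: 0.703
```

```bash
python3 plan.py 415 134.2 13 0 1
```

```text
t 14.0 pos [414.9 137.   58.1] jawyaw 0.1 tilt 0.19 F [-0.1  0.1  0.5] grip 0.703
n 1 total dr [-0.019  0.001  0.007] d world [  0.1  -2.8 -45.1]
dr [-0.019  0.001  0.007] dp [-0.055  0.004  0.901]
```

Call:
servo_tool:
  motion:
    - {"dr": [-0.02,0,0],"delta_pos": [-0.06,0,0.35],"hand": 0.7}
    - {"dr": [0,0,0],"delta_pos": [0,0,0.35],"hand": 0.7}
    - {"dr": [0,0,0],"delta_pos": [0,0,0.12],"hand": 0.7}
    - {"dr": [0,0,0],"delta_pos": [0,0,0],"hand": 0.7}

```text
time_s: 14.5
eef_pos: [416.5, 135.7, 17.1]
ee_rot: [0.001, 0.706, 0.708, 0.0]
force: [-0.1, 0.5, 0.5]
grip_width: 0.701
```

```bash
python3 plan.py 415 134.2 13 0 1
```

```text
t 14.5 pos [416.5 135.7  17.1] jawyaw 0.2 tilt 0.08 F [-0.1  0.5  0.5] grip 0.701
n 1 total dr [0.008 0.002 0.017] d world [-1.5 -1.5 -4.1]
dr [0.008 0.002 0.017] dp [-0.029 -0.03   0.081]
```

Call:
servo_tool:
  motion:
    - {"dr": [0.01,0,0],"delta_pos": [-0.03,-0.03,0.06],"hand": 0.7}
    - {"dr": [0,0,0],"delta_pos": [0,0,0],"hand": 0}
    - {"dr": [0,0,0],"delta_pos": [0,0,0],"hand": 0}
    - {"dr": [0,0,0],"delta_pos": [0,0,0],"hand": 0}
    - {"dr": [0,0,0],"delta_pos": [0,0,0],"hand": 0}
    - {"dr": [0,0,0],"delta_pos": [0,0,0],"hand": 0}

```text
time_s: 15.25
eef_pos: [415.8, 134.3, 15.3]
ee_rot: [0.001, 0.706, 0.708, 0.001]
force: [-0.5, 0.4, -0.2]
grip_width: 0.385
```

```bash
python3 plan.py 415 134.2 110 0 1
```

```text
t 15.25 pos [415.8 134.3  15.3] jawyaw 0.2 tilt 0.12 F [-0.5  0.4 -0.2] grip 0.385
n 1 total dr [0.012 0.002 0.019] d world [-0.8 -0.1 94.7]
dr [0.012 0.002 0.019] dp [-0.002 -0.012 -1.893]
```

Call:
servo_tool:
  motion:
    - {"dr": [0,0,0],"delta_pos": [0,0,-0.6],"hand": 0}
    - {"dr": [0,0,0],"delta_pos": [0,0,-0.9],"hand": 0}
    - {"dr": [0,0,0],"delta_pos": [0,0,-0.9],"hand": 0}

```text
time_s: 15.62
eef_pos: [413.7, 134.1, 135.9]
ee_rot: [-0.002, 0.706, 0.708, -0.002]
force: [0.3, 0.3, -0.8]
grip_width: 0.386
```

```bash
python3 plan.py 567.3 -354.5 125 10.6 11
```

```text
t 15.62 pos [413.7 134.1 135.9] jawyaw 0.2 tilt 0.32 F [ 0.3  0.3 -0.8] grip 0.386
n 11 total dr [-0.032  0.    -1.043] d world [ 153.6 -488.6  -10.9]
dr [-0.003  0.    -0.095] dp [-0.889  0.277  0.019]
dr [-0.003  0.    -0.095] dp [-0.894  0.262  0.019]
dr [-0.003  0.    -0.095] dp [-0.898  0.247  0.019]
dr [-0.003  0.    -0.095] dp [-0.902  0.232  0.019]
dr [-0.003  0.    -0.095] dp [-0.906  0.217  0.019]
dr [-0.003  0.    -0.095] dp [-0.909  0.202  0.019]
dr [-0.003  0.    -0.095] dp [-0.912  0.187  0.02 ]
dr [-0.003  0.    -0.095] dp [-0.915  0.172  0.02 ]
dr [-0.003  0.    -0.095] dp [-0.918  0.157  0.02 ]
dr [-0.003  0.    -0.095] dp [-0.92   0.142  0.02 ]
dr [-0.003  0.    -0.095] dp [-0.923  0.126  0.02 ]
```

Call:
servo_tool:
  motion:
    - {"dr": [0,0,-0.1],"delta_pos": [-0.89,0.28,0.01],"hand": 0}
    - {"dr": [0,0,-0.1],"delta_pos": [-0.89,0.26,0.01],"hand": 0}
    - {"dr": [0,0,-0.1],"delta_pos": [-0.9,0.25,0.01],"hand": 0}
    - {"dr": [0,0,-0.1],"delta_pos": [-0.9,0.23,0.01],"hand": 0}
    - {"dr": [0,0,-0.1],"delta_pos": [-0.91,0.22,0.01],"hand": 0}
    - {"dr": [0,0,-0.1],"delta_pos": [-0.91,0.2,0.01],"hand": 0}
    - {"dr": [0,0,-0.1],"delta_pos": [-0.91,0.19,0.01],"hand": 0}
    - {"dr": [0,0,-0.1],"delta_pos": [-0.91,0.17,0.01],"hand": 0}
    - {"dr": [0,0,-0.1],"delta_pos": [-0.92,0.16,0.01],"hand": 0}
    - {"dr": [0,0,-0.1],"delta_pos": [-0.92,0.14,0.01],"hand": 0}
    - {"dr": [0,0,-0.05],"delta_pos": [-0.8,0.12,0.01],"hand": 0}
    - {"dr": [0,0,0],"delta_pos": [0,0,0],"hand": 0}
    - {"dr": [0,0,0],"delta_pos": [0,0,0],"hand": 0}

```text
time_s: 17.25
eef_pos: [574.9, -361.8, 131.5]
ee_rot: [-0.001, 0.635, 0.772, 0.001]
force: [0.7, 0.2, -0.2]
grip_width: 0.392
```

```bash
python3 plan.py 567.3 -354.5 70 10.6 2
```

```text
t 17.25 pos [ 574.9 -361.8  131.5] jawyaw 11.1 tilt 0.12 F [ 0.7  0.2 -0.2] grip 0.392
n 2 total dr [-0.    -0.012  0.053] d world [ -7.6   7.3 -61.5]
dr [-0.    -0.006  0.027] dp [ 0.085 -0.06   0.615]
dr [-0.    -0.006  0.027] dp [ 0.085 -0.061  0.615]
```

Call:
servo_tool:
  motion:
    - {"dr": [0,0,0.05],"delta_pos": [0.17,-0.12,0.4],"hand": 0}
    - {"dr": [0,0,0],"delta_pos": [0,0,0.6],"hand": 0}
    - {"dr": [0,0,0],"delta_pos": [0,0,0.5],"hand": 0}
    - {"dr": [0,0,0],"delta_pos": [0,0,0],"hand": 0}

```text
time_s: 17.75
eef_pos: [567.2, -350.1, 56.0]
ee_rot: [-0.001, 0.637, 0.771, 0.001]
force: [0.5, -0.4, 0.0]
grip_width: 0.389
```

```bash
python3 plan.py 567.3 -354.5 30 10.6 1
```

```text
t 17.75 pos [ 567.2 -350.1   56. ] jawyaw 10.8 tilt 0.13 F [ 0.5 -0.4  0. ] grip 0.389
n 1 total dr [ 0.001 -0.013  0.022] d world [  0.1  -4.4 -26. ]
dr [ 0.001 -0.013  0.022] dp [-0.088 -0.015  0.52 ]
```

Call:
servo_tool:
  motion:
    - {"dr": [0,-0.01,0],"delta_pos": [-0.09,-0.01,0.3],"hand": 0}
    - {"dr": [0,0,0],"delta_pos": [0,0,0.25],"hand": 0}
    - {"dr": [0,0,0],"delta_pos": [0,0,0],"hand": 0}

```text
time_s: 18.12
eef_pos: [568.4, -354.7, 29.2]
ee_rot: [0.001, 0.637, 0.771, 0.0]
force: [0.1, 0.3, -0.3]
grip_width: 0.392
```

```bash
python3 plan.py 567.3 -354.5 18.5 10.6 1
```

```text
t 18.12 pos [ 568.4 -354.7   29.2] jawyaw 10.9 tilt 0.16 F [ 0.1  0.3 -0.3] grip 0.392
n 1 total dr [0.012 0.011 0.026] d world [ -1.1   0.2 -10.7]
dr [0.012 0.011 0.026] dp [ 0.009 -0.021  0.214]
```

Call:
servo_tool:
  motion:
    - {"dr": [0.01,0.01,0],"delta_pos": [0.01,-0.02,0.18],"hand": 0}
    - {"dr": [0,0,0],"delta_pos": [0,0,0.03],"hand": 0}

```text
time_s: 18.38
eef_pos: [567.5, -354.6, 18.6]
ee_rot: [0.001, 0.637, 0.771, 0.0]
force: [-0.1, -0.3, -1.2]
grip_width: 0.385
```

```bash
python3 plan.py 567.3 -354.5 18.3 10.6 1
```

```text
t 18.38 pos [ 567.5 -354.6   18.6] jawyaw 10.9 tilt 0.07 F [-0.1 -0.3 -1.2] grip 0.385
n 1 total dr [0.004 0.005 0.026] d world [-0.2  0.1 -0.3]
dr [0.004 0.005 0.026] dp [ 0.003 -0.003  0.007]
```

Call:
servo_tool:
  motion:
    - {"dr": [0,0,0],"delta_pos": [0,0,0.01],"hand": 0}
    - {"dr": [0,0,0],"delta_pos": [0,0,0],"hand": 0.7}
    - {"dr": [0,0,0],"delta_pos": [0,0,0],"hand": 0.7}
    - {"dr": [0,0,0],"delta_pos": [0,0,0],"hand": 0.7}
    - {"dr": [0,0,0],"delta_pos": [0,0,-0.3],"hand": 0.7}
    - {"dr": [0,0,0],"delta_pos": [0,0,-0.7],"hand": 0.7}
    - {"dr": [0,0,0],"delta_pos": [0,0,-0.8],"hand": 0.7}

```text
time_s: 19.25
eef_pos: [566.9, -354.1, 110.8]
ee_rot: [-0.001, 0.637, 0.771, 0.0]
force: [0.8, -0.3, 0.1]
grip_width: 0.704
```

```bash
python3 plan.py 373 -281.6 95 5;python3 - <<'E'
from h import *
p,d=capture("side");cv2.imwrite("pics/b4.png",cv2.resize(p[280:480,260:500,::-1],None,fx=3,fy=3))
E
```

```text
t 19.25 pos [ 566.9 -354.1  110.8] jawyaw 10.9 tilt 0.09 F [ 0.8 -0.3  0.1] grip 0.704
n 5 total dr [-0.005 -0.007  0.586] d world [-193.9   72.5  -15.8]
dr [-0.001 -0.001  0.117] dp [ 0.431 -0.707  0.064]
dr [-0.001 -0.001  0.117] dp [ 0.416 -0.716  0.064]
dr [-0.001 -0.001  0.117] dp [ 0.402 -0.724  0.064]
dr [-0.001 -0.001  0.117] dp [ 0.387 -0.732  0.064]
dr [-0.001 -0.001  0.117] dp [ 0.372 -0.74   0.063]
```

View pics/b4.png

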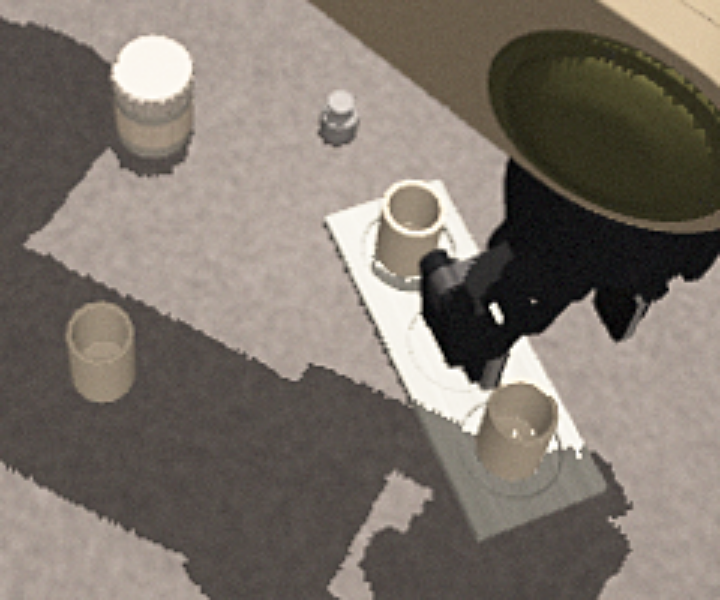

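Crucible A stands in the far well (crop 515,435), and the stored crucible has not moved. Now crucible B.

Call:
servo_tool:
  motion:
    - {"dr": [0,0,0.12],"delta_pos": [0.43,-0.71,0],"hand": 0.7}
    - {"dr": [0,0,0.12],"delta_pos": [0.42,-0.72,0],"hand": 0.7}
    - {"dr": [0,0,0.12],"delta_pos": [0.4,-0.72,0.05],"hand": 0.7}
    - {"dr": [0,0,0.12],"delta_pos": [0.39,-0.73,0.05],"hand": 0.7}
    - {"dr": [0,0,0.12],"delta_pos": [0.37,-0.7,0.05],"hand": 0.7}
    - {"dr": [0,0,0],"delta_pos": [0,0,0],"hand": 0.7}
    - {"dr": [0,0,0],"delta_pos": [0,0,0],"hand": 0.7}

```text
time_s: 20.18
eef_pos: [373.6, -282.4, 115.4]
ee_rot: [0.012, 0.678, 0.735, -0.001]
force: [0.1, -0.4, 1.5]
grip_width: 0.698
```

```bash
python3 plan.py 373 -281.6 60 5 1
```

```text
t 20.18 pos [ 373.6 -282.4  115.4] jawyaw 4.7 tilt 1.39 F [ 0.1 -0.4  1.5] grip 0.698
n 1 total dr [ 0.088  0.107 -0.031] d world [ -0.6   0.8 -55.4]
dr [ 0.088  0.107 -0.031] dp [ 0.038 -0.028  1.108]
```

Call:
servo_tool:
  motion:
    - {"dr": [0.09,0.11,0],"delta_pos": [0.04,-0.03,0.3],"hand": 0.7}
    - {"dr": [0,0,0],"delta_pos": [0,0,0.5],"hand": 0.7}
    - {"dr": [0,0,0],"delta_pos": [0,0,0.3],"hand": 0.7}
    - {"dr": [0,0,0],"delta_pos": [0,0,0],"hand": 0.7}

```text
time_s: 20.68
eef_pos: [374.0, -281.4, 56.6]
ee_rot: [-0.002, 0.677, 0.736, 0.0]
force: [0.7, 0.5, -0.2]
grip_width: 0.702
```

```bash
python3 plan.py 373 -281.6 13 5 1
```

```text
t 20.68 pos [ 374.  -281.4   56.6] jawyaw 4.8 tilt 0.22 F [ 0.7  0.5 -0.2] grip 0.702
n 1 total dr [-0.013 -0.018 -0.021] d world [ -1.   -0.2 -43.6]
dr [-0.013 -0.018 -0.021] dp [-0.004 -0.019  0.873]
```

Call:
servo_tool:
  motion:
    - {"dr": [-0.01,-0.02,0],"delta_pos": [0,-0.02,0.35],"hand": 0.7}
    - {"dr": [0,0,0],"delta_pos": [0,0,0.35],"hand": 0.7}
    - {"dr": [0,0,0],"delta_pos": [0,0,0.12],"hand": 0.7}
    - {"dr": [0,0,0],"delta_pos": [0,0,0],"hand": 0.7}

```text
time_s: 21.18
eef_pos: [374.6, -282.6, 15.1]
ee_rot: [0.0, 0.676, 0.736, -0.0]
force: [-0.1, 0.1, 0.1]
grip_width: 0.698
```

```bash
python3 plan.py 373 -281.6 14 5 1
```

```text
t 21.18 pos [ 374.6 -282.6   15.1] jawyaw 4.9 tilt 0.07 F [-0.1  0.1  0.1] grip 0.698
n 1 total dr [-0.001  0.007 -0.014] d world [-1.6  1.  -1.1]
dr [-0.001  0.007 -0.014] dp [ 0.023 -0.031  0.022]
```

Call:
servo_tool:
  motion:
    - {"dr": [0,0,0],"delta_pos": [0.02,-0.03,0],"hand": 0.7}
    - {"dr": [0,0,0],"delta_pos": [0,0,0],"hand": 0}
    - {"dr": [0,0,0],"delta_pos": [0,0,0],"hand": 0}
    - {"dr": [0,0,0],"delta_pos": [0,0,0],"hand": 0}
    - {"dr": [0,0,0],"delta_pos": [0,0,0],"hand": 0}
    - {"dr": [0,0,0],"delta_pos": [0,0,0],"hand": 0}

```text
time_s: 21.92
eef_pos: [373.6, -282.4, 16.7]
ee_rot: [0.002, 0.676, 0.737, -0.001]
force: [0.3, 0.2, -0.1]
grip_width: 0.388
```

```bash
python3 plan.py
```

```text
t 21.93 pos [ 373.6 -282.4   16.7] jawyaw 4.9 tilt 0.22 F [ 0.3  0.2 -0.1] grip 0.388
```

Placing height: 16.7 + 3 = 19.7.

Call:
servo_tool:
  motion:
    - {"dr": [0.02,0.01,0],"delta_pos": [0,0,-0.6],"hand": 0}
    - {"dr": [0,0,0],"delta_pos": [0,0,-0.9],"hand": 0}
    - {"dr": [0,0,0],"delta_pos": [0,0,-0.9],"hand": 0}

```text
time_s: 22.3
eef_pos: [372.5, -280.8, 137.1]
ee_rot: [-0.004, 0.677, 0.736, -0.001]
force: [-0.2, -0.6, -0.0]
grip_width: 0.389
```

```bash
python3 plan.py 556.7 -297.5 125 10.6
```

```text
t 22.3 pos [ 372.5 -280.8  137.1] jawyaw 4.9 tilt 0.47 F [-0.2 -0.6 -0. ] grip 0.389
n 4 total dr [-0.036 -0.03  -0.575] d world [184.2 -16.7 -12.1]
dr [-0.009 -0.007 -0.144] dp [-0.161  0.911  0.054]
dr [-0.009 -0.007 -0.144] dp [-0.184  0.906  0.055]
dr [-0.009 -0.007 -0.144] dp [-0.207  0.901  0.057]
dr [-0.009 -0.007 -0.144] dp [-0.229  0.896  0.059]
```

Call:
servo_tool:
  motion:
    - {"dr": [-0.03,-0.02,-0.14],"delta_pos": [-0.16,0.91,0.02],"hand": 0}
    - {"dr": [0,0,-0.14],"delta_pos": [-0.18,0.9,0.02],"hand": 0}
    - {"dr": [0,0,-0.14],"delta_pos": [-0.21,0.9,0.02],"hand": 0}
    - {"dr": [0,0,-0.14],"delta_pos": [-0.23,0.8,0.02],"hand": 0}
    - {"dr": [0,0,0],"delta_pos": [0,0,0],"hand": 0}
    - {"dr": [0,0,0],"delta_pos": [0,0,0],"hand": 0}

```text
time_s: 23.05
eef_pos: [557.3, -299.6, 136.4]
ee_rot: [0.002, 0.639, 0.769, -0.001]
force: [0.4, 0.5, -0.5]
grip_width: 0.387
```

```bash
python3 plan.py 556.7 -297.5 70 10.6 1
```

```text
t 23.05 pos [ 557.3 -299.6  136.4] jawyaw 10.6 tilt 0.29 F [ 0.4  0.5 -0.5] grip 0.387
n 1 total dr [ 0.012  0.027 -0.004] d world [ -0.6   2.1 -66.4]
dr [ 0.012  0.027 -0.004] dp [ 0.051 -0.007  1.328]
```

Call:
servo_tool:
  motion:
    - {"dr": [0.01,0.03,0],"delta_pos": [0.04,0,0.4],"hand": 0}
    - {"dr": [0,0,0],"delta_pos": [0,0,0.6],"hand": 0}
    - {"dr": [0,0,0],"delta_pos": [0,0,0.4],"hand": 0}
    - {"dr": [0,0,0],"delta_pos": [0,0,0],"hand": 0}

```text
time_s: 23.55
eef_pos: [553.3, -297.0, 61.5]
ee_rot: [-0.002, 0.64, 0.768, 0.0]
force: [0.4, 0.9, 0.3]
grip_width: 0.388
```

```bash
python3 plan.py 556.7 -297.5 30 10.6 1
```

```text
t 23.55 pos [ 553.3 -297.    61.5] jawyaw 10.4 tilt 0.27 F [0.4 0.9 0.3] grip 0.388
n 1 total dr [-0.014 -0.023 -0.02 ] d world [  3.4  -0.5 -31.5]
dr [-0.014 -0.023 -0.02 ] dp [-0.025  0.066  0.629]
```

Call:
servo_tool:
  motion:
    - {"dr": [-0.01,-0.02,0],"delta_pos": [-0.02,0.06,0.35],"hand": 0}
    - {"dr": [0,0,0],"delta_pos": [0,0,0.25],"hand": 0}
    - {"dr": [0,0,0],"delta_pos": [0,0,0],"hand": 0}

```text
time_s: 23.92
eef_pos: [556.3, -297.6, 30.0]
ee_rot: [0.0, 0.64, 0.768, -0.0]
force: [0.2, 0.4, -1.2]
grip_width: 0.392
```

```bash
python3 plan.py 556.7 -297.5 19.9 10.6 1
```

```text
t 23.93 pos [ 556.3 -297.6   30. ] jawyaw 10.4 tilt 0.01 F [ 0.2  0.4 -1.2] grip 0.392
n 1 total dr [-0.     0.001 -0.024] d world [  0.4   0.1 -10.1]
dr [-0.     0.001 -0.024] dp [0.    0.008 0.203]
```

Call:
servo_tool:
  motion:
    - {"dr": [0,0,0],"delta_pos": [0,0.01,0.17],"hand": 0}
    - {"dr": [0,0,0],"delta_pos": [0,0,0.03],"hand": 0}

```text
time_s: 24.18
eef_pos: [557.2, -297.7, 20.0]
ee_rot: [0.001, 0.64, 0.768, -0.0]
force: [1.3, -0.3, 0.2]
grip_width: 0.384
```

```bash
python3 plan.py 556.7 -297.5 19.8 10.6 1
```

```text
t 24.18 pos [ 557.2 -297.7   20. ] jawyaw 10.4 tilt 0.08 F [ 1.3 -0.3  0.2] grip 0.384
n 1 total dr [ 0.004  0.006 -0.024] d world [-0.5  0.2 -0.2]
dr [ 0.004  0.006 -0.024] dp [ 0.006 -0.008  0.005]
```

Call:
servo_tool:
  motion:
    - {"dr": [0,0,0],"delta_pos": [0,0,0.01],"hand": 0}
    - {"dr": [0,0,0],"delta_pos": [0,0,0],"hand": 0.7}
    - {"dr": [0,0,0],"delta_pos": [0,0,0],"hand": 0.7}
    - {"dr": [0,0,0],"delta_pos": [0,0,0],"hand": 0.7}
    - {"dr": [0,0,0],"delta_pos": [0,0,-0.3],"hand": 0.7}
    - {"dr": [0,0,0],"delta_pos": [0,0,-0.7],"hand": 0.7}
    - {"dr": [0,0,0],"delta_pos": [0,0,-0.8],"hand": 0.7}

```text
time_s: 25.05
eef_pos: [556.5, -297.2, 112.3]
ee_rot: [-0.001, 0.64, 0.768, -0.0]
force: [0.0, -0.5, 0.5]
grip_width: 0.702
```

```bash
python3 plan.py 421.3 -135.3 110 0
```

```text
t 25.05 pos [ 556.5 -297.2  112.3] jawyaw 10.4 tilt 0.08 F [ 0.  -0.5  0.5] grip 0.702
n 5 total dr [-0.006 -0.005  1.036] d world [-135.2  161.9   -2.3]
dr [-0.001 -0.001  0.207] dp [ 0.734 -0.415  0.01 ]
dr [-0.001 -0.001  0.207] dp [ 0.719 -0.442  0.01 ]
dr [-0.001 -0.001  0.207] dp [ 0.703 -0.467  0.01 ]
dr [-0.001 -0.001  0.207] dp [ 0.685 -0.493  0.009]
dr [-0.001 -0.001  0.207] dp [ 0.667 -0.517  0.009]
```

Call:
servo_tool:
  motion:
    - {"dr": [0,0,0.2],"delta_pos": [0.73,-0.42,0],"hand": 0.9}
    - {"dr": [0,0,0.2],"delta_pos": [0.72,-0.44,0],"hand": 0.9}
    - {"dr": [0,0,0.2],"delta_pos": [0.7,-0.47,0],"hand": 0.9}
    - {"dr": [0,0,0.2],"delta_pos": [0.69,-0.49,0],"hand": 0.9}
    - {"dr": [0,0,0.2],"delta_pos": [0.6,-0.5,0],"hand": 0.9}
    - {"dr": [0,0,0],"delta_pos": [0,0,0],"hand": 0.9}
    - {"dr": [0,0,0],"delta_pos": [0,0,0],"hand": 0.9}

```text
time_s: 25.92
eef_pos: [421.3, -136.8, 121.9]
ee_rot: [0.009, 0.707, 0.707, 0.001]
force: [0.6, -1.0, 0.1]
grip_width: 0.903
```

```bash
python3 plan.py 421.3 -135.3 70 0 1;python3 - <<'E'
from h import *
p,d=capture("side");cv2.imwrite("pics/b5.png",cv2.resize(p[230:480,230:500,::-1],None,fx=2.3,fy=2.3))
E
```

```text
t 25.93 pos [ 421.3 -136.8  121.9] jawyaw 0.0 tilt 1.04 F [ 0.6 -1.   0.1] grip 0.903
n 1 total dr [0.084 0.062 0.003] d world [  0.    1.5 -51.9]
dr [0.084 0.062 0.003] dp [ 0.041 -0.015  1.037]
```

View pics/b5.png

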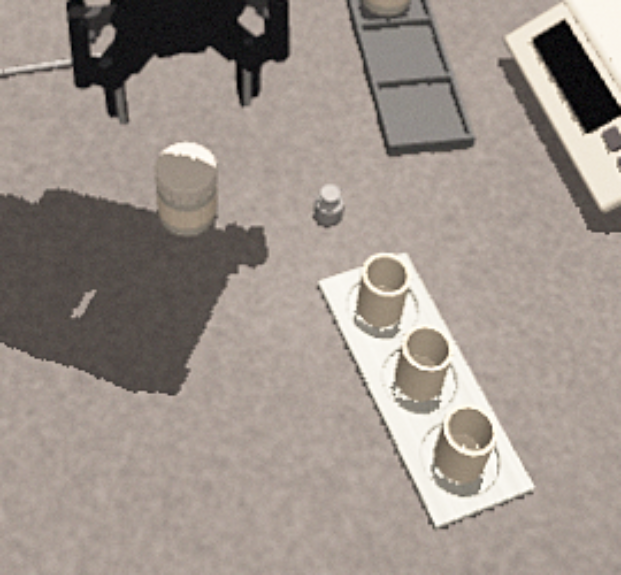

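All three crucibles are upright in their wells (crop 383,290; 422,365; 465,445). The gripper is over pot B (crop 187,190).

Call:
servo_tool:
  motion:
    - {"dr": [0.08,0.06,0],"delta_pos": [0.04,-0.01,0.3],"hand": 0.9}
    - {"dr": [0,0,0],"delta_pos": [0,0,0.4],"hand": 0.9}
    - {"dr": [0,0,0],"delta_pos": [0,0,0.3],"hand": 0.9}
    - {"dr": [0,0,0],"delta_pos": [0,0,0],"hand": 0.9}

```text
time_s: 26.48
eef_pos: [421.8, -136.4, 67.5]
ee_rot: [-0.002, 0.707, 0.707, -0.0]
force: [-0.1, -0.0, 0.7]
grip_width: 0.898
```

```bash
python3 plan.py 421.3 -135.3 19 0 1
```

```text
t 26.48 pos [ 421.8 -136.4   67.5] jawyaw -0.1 tilt 0.21 F [-0.1 -0.   0.7] grip 0.898
n 1 total dr [-0.016 -0.013 -0.006] d world [ -0.5   1.1 -48.5]
dr [-0.016 -0.013 -0.006] dp [ 0.019 -0.008  0.97 ]
```

Call:
servo_tool:
  motion:
    - {"dr": [-0.02,-0.01,0],"delta_pos": [0.02,-0.01,0.4],"hand": 0.9}
    - {"dr": [0,0,0],"delta_pos": [0,0,0.4],"hand": 0.9}
    - {"dr": [0,0,0],"delta_pos": [0,0,0.12],"hand": 0.9}
    - {"dr": [0,0,0],"delta_pos": [0,0,0],"hand": 0.9}

```text
time_s: 26.98
eef_pos: [422.7, -136.6, 20.7]
ee_rot: [0.0, 0.708, 0.707, 0.001]
force: [-0.3, 0.2, -0.7]
grip_width: 0.896
```

```bash
python3 plan.py 421.3 -135.3 19 0 1
```

```text
t 26.98 pos [ 422.7 -136.6   20.7] jawyaw -0.1 tilt 0.08 F [-0.3  0.2 -0.7] grip 0.896
n 1 total dr [ 0.008 -0.001 -0.01 ] d world [-1.4  1.3 -1.7]
dr [ 0.008 -0.001 -0.01 ] dp [ 0.025 -0.027  0.034]
```

Call:
servo_tool:
  motion:
    - {"dr": [0.01,0,0],"delta_pos": [0.02,-0.03,0.03],"hand": 0.9}
    - {"dr": [0,0,0],"delta_pos": [0,0,0],"hand": 0}
    - {"dr": [0,0,0],"delta_pos": [0,0,0],"hand": 0}
    - {"dr": [0,0,0],"delta_pos": [0,0,0],"hand": 0}
    - {"dr": [0,0,0],"delta_pos": [0,0,0],"hand": 0}
    - {"dr": [0,0,0],"delta_pos": [0,0,0],"hand": 0}
  squeeze: 40

```text
time_s: 27.72
eef_pos: [421.9, -136.0, 20.8]
ee_rot: [0.001, 0.708, 0.707, 0.0]
force: [0.6, 0.2, -0.4]
grip_width: 0.528
```

```bash
python3 plan.py
```

```text
t 27.73 pos [ 421.9 -136.    20.8] jawyaw -0.1 tilt 0.13 F [ 0.6  0.2 -0.4] grip 0.528
```

Placing height: 20.8 + 4 = 24.8.

Call:
servo_tool:
  motion:
    - {"dr": [0,0,0],"delta_pos": [0,0,-0.6],"hand": 0}
    - {"dr": [0,0,0],"delta_pos": [0,0,-0.8],"hand": 0}
    - {"dr": [0,0,0],"delta_pos": [0,0,-0.8],"hand": 0}

```text
time_s: 28.1
eef_pos: [420.3, -135.0, 131.3]
ee_rot: [-0.002, 0.708, 0.706, -0.001]
force: [0.8, -0.5, -0.9]
grip_width: 0.527
```

```bash
python3 plan.py 624 -74.3 120 -2.2
```

```text
t 28.1 pos [ 420.3 -135.   131.3] jawyaw -0.1 tilt 0.27 F [ 0.8 -0.5 -0.9] grip 0.527
n 5 total dr [-0.024 -0.014  0.21 ] d world [203.7  60.7 -11.3]
dr [-0.005 -0.003  0.042] dp [0.244 0.815 0.042]
dr [-0.005 -0.003  0.042] dp [0.25  0.813 0.043]
dr [-0.005 -0.003  0.042] dp [0.256 0.811 0.043]
dr [-0.005 -0.003  0.042] dp [0.262 0.809 0.044]
dr [-0.005 -0.003  0.042] dp [0.268 0.807 0.044]
```

Call:
servo_tool:
  motion:
    - {"dr": [-0.02,-0.01,0.04],"delta_pos": [0.24,0.81,0.02],"hand": 0}
    - {"dr": [0,0,0.04],"delta_pos": [0.25,0.81,0.02],"hand": 0}
    - {"dr": [0,0,0.04],"delta_pos": [0.25,0.81,0.02],"hand": 0}
    - {"dr": [0,0,0.04],"delta_pos": [0.26,0.81,0.02],"hand": 0}
    - {"dr": [0,0,0.04],"delta_pos": [0.25,0.7,0.02],"hand": 0}
    - {"dr": [0,0,0],"delta_pos": [0,0,0],"hand": 0}
    - {"dr": [0,0,0],"delta_pos": [0,0,0],"hand": 0}

```text
time_s: 28.98
eef_pos: [624.5, -74.4, 128.6]
ee_rot: [0.002, 0.721, 0.693, 0.0]
force: [-0.6, -0.8, -0.3]
grip_width: 0.527
```

```bash
python3 plan.py 624 -74.3 60 -2.2 1
```

```text
t 28.98 pos [624.5 -74.4 128.6] jawyaw -2.2 tilt 0.23 F [-0.6 -0.8 -0.3] grip 0.527
n 1 total dr [ 0.019  0.013 -0.004] d world [ -0.5   0.1 -68.6]
dr [ 0.019  0.013 -0.004] dp [ 0.005 -0.015  1.372]
```

Call:
servo_tool:
  motion:
    - {"dr": [0.02,0.01,0],"delta_pos": [0,0,0.4],"hand": 0}
    - {"dr": [0,0,0],"delta_pos": [0,0,0.5],"hand": 0}
    - {"dr": [0,0,0],"delta_pos": [0,0,0.5],"hand": 0}
    - {"dr": [0,0,0],"delta_pos": [0,0,0],"hand": 0}

```text
time_s: 29.48
eef_pos: [621.1, -75.7, 53.5]
ee_rot: [-0.002, 0.722, 0.692, -0.001]
force: [-0.3, -0.5, -1.0]
grip_width: 0.53
```

```bash
python3 plan.py 624 -74.3 40 -2.2 1
```

```text
t 29.48 pos [621.1 -75.7  53.5] jawyaw -2.4 tilt 0.26 F [-0.3 -0.5 -1. ] grip 0.53
n 1 total dr [-0.025 -0.003 -0.018] d world [  2.9   1.4 -13.5]
dr [-0.025 -0.003 -0.018] dp [0.03  0.059 0.27 ]
```

Call:
servo_tool:
  motion:
    - {"dr": [-0.02,0,0],"delta_pos": [0.03,0.06,0.27],"hand": 0}
    - {"dr": [0,0,0],"delta_pos": [0,0,0.2],"hand": 0}
    - {"dr": [0,0,0],"delta_pos": [0,0,0],"hand": 0}

```text
time_s: 29.85
eef_pos: [624.4, -74.7, 29.6]
ee_rot: [0.0, 0.722, 0.692, 0.0]
force: [0.4, -0.2, -0.0]
grip_width: 0.528
```

```bash
python3 plan.py 624 -74.3 25.2 -2.2 1
```

```text
t 29.85 pos [624.4 -74.7  29.6] jawyaw -2.4 tilt 0.05 F [ 0.4 -0.2 -0. ] grip 0.528
n 1 total dr [ 0.005 -0.    -0.021] d world [-0.4  0.4 -4.4]
dr [ 0.005 -0.    -0.021] dp [ 0.007 -0.009  0.089]
```

Call:
servo_tool:
  motion:
    - {"dr": [0,0,0],"delta_pos": [0.01,-0.01,0.09],"hand": 0}
    - {"dr": [0,0,0],"delta_pos": [0,0,0.01],"hand": 0}
    - {"dr": [0,0,0],"delta_pos": [0,0,0],"hand": 0.8}
    - {"dr": [0,0,0],"delta_pos": [0,0,0],"hand": 0.8}
    - {"dr": [0,0,0],"delta_pos": [0,0,0],"hand": 0.8}
    - {"dr": [0,0,0],"delta_pos": [0,0,-0.3],"hand": 0.8}
    - {"dr": [0,0,0],"delta_pos": [0,0,-0.8],"hand": 0.8}
    - {"dr": [0,0,0],"delta_pos": [0,0,-0.9],"hand": 0.8}
    - {"dr": [0,0,0],"delta_pos": [0,-0.9,-0.5],"hand": 0.8}
    - {"dr": [0,0,0],"delta_pos": [0,-0.9,-0.3],"hand": 0.8}
    - {"dr": [0,0,0],"delta_pos": [0,-0.9,0],"hand": 0.8}
    - {"dr": [0,0,0],"delta_pos": [0,-0.9,0],"hand": 0.8}
    - {"dr": [0,0,0],"delta_pos": [0,-0.9,0],"hand": 0.8}
    - {"dr": [0,0,0],"delta_pos": [0,0,0],"hand": 0.8}
    - {"dr": [0,0,0],"delta_pos": [0,0,0],"hand": 0.8}

```text
time_s: 31.72
eef_pos: [394.8, -65.1, 178.4]
ee_rot: [0.009, 0.722, 0.692, 0.004]
force: [0.4, -0.2, 0.5]
grip_width: 0.8
```

```bash
python3 plan.py
python3 - <<'E'
from h import *
for n in("top","side"):
    p,d=capture(n); cv2.imwrite(f"pics/{n}9.png",p[:,:,::-1]); np.savez(f"{n}9.npz",p=p,d=d)
E
sed 's/0\.npz/9.npz/' m.py > m9.py; python3 m9.py | awk '/^(pot|cru|low|top|side)/' | grep -v "n [2-6][0-9] "
```

```text
t 31.73 pos [394.8 -65.1 178.4] jawyaw -2.4 tilt 1.12 F [ 0.4 -0.2  0.5] grip 0.8
top bench z 1.6825603731124374
pot px [296. 149.] n 381 rect [629.  57.] [45. 45.] 54.8 circ 629.3 57.2 23.6 z 64.1 green 0.0
pot px [363. 152.] n 388 rect [624. -72.] [44. 45.] 66.6 circ 624.0 -72.2 23.5 z 63.9 green 0.0
pot px [128. 283.] n 504 rect [371. 361.] [46. 45.] 9.6 circ 370.9 362.9 24.0 z 60.4 green 0.93
pot px [222. 307.] n 492 rect [329. 189.] [43. 46.] 1.6 circ 329.7 188.8 23.1 z 60.3 green 0.98
pot px [136. 342.] n 539 rect [266. 341.] [45. 46.] 0.8 circ 266.5 340.3 24.0 z 60.4 green 0.93
pot px [179. 350.] n 523 rect [252. 262.] [44. 45.] 7.7 circ 252.3 263.1 23.8 z 60.2 green 0.96
cru px [505. 183.] n 123 rect [ 567. -354.] [31. 34.] 12.4 circ 567.4 -353.2 17.6 z 50.0 green 0.0
cru px [477. 188.] n 132 rect [ 557. -295.] [34. 33.] 16.2 circ 557.4 -295.4 17.3 z 50.0 green 0.0
cru px [449. 194.] n 126 rect [ 545. -239.] [33. 33.] 20.5 circ 544.6 -239.8 17.0 z 50.0 green 0.0
low px [319. 161.] n 531 rect [628.   7.] [171.  73.] 87.5 circ 628.3 6.5 91.4 z 12.0 green 0.0
low px [159. 188.] 
[... 2025 characters left out ...]
16.9 green 0.0
low px [412. 282.] n 125 rect [618. -86.] [20. 45.] 61.5 circ 622.7 -77.4 22.5 z 16.5 green 0.0
low px [373. 320.] n 92 rect [ 526. -158.] [16. 22.] 69.1 circ 527.0 -155.3 10.9 z 16.6 green 0.0
low px [394. 367.] n 99 rect [ 539. -251.] [13. 31.] 63.4 circ 542.3 -244.8 15.7 z 16.3 green 0.0
low px [414. 385.] n 90 rect [ 561. -288.] [ 7. 22.] 64.9 circ 560.3 -290.4 11.2 z 14.4 green 0.0
low px [410. 399.] n 106 rect [ 551. -307.] [14. 33.] 58.7 circ 554.2 -300.8 16.6 z 16.5 green 0.0
low px [432. 420.] n 121 rect [ 573. -347.] [ 9. 24.] 48.2 circ 571.5 -349.3 11.9 z 12.8 green 0.0
low px [427. 434.] n 98 rect [ 560. -364.] [15. 33.] 51.6 circ 564.2 -358.4 16.4 z 15.3 green 0.0
```

View pics/top9.png

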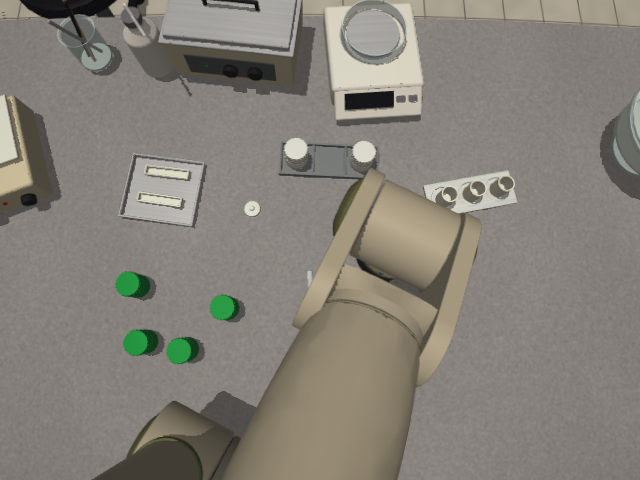

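View pics/side9.png

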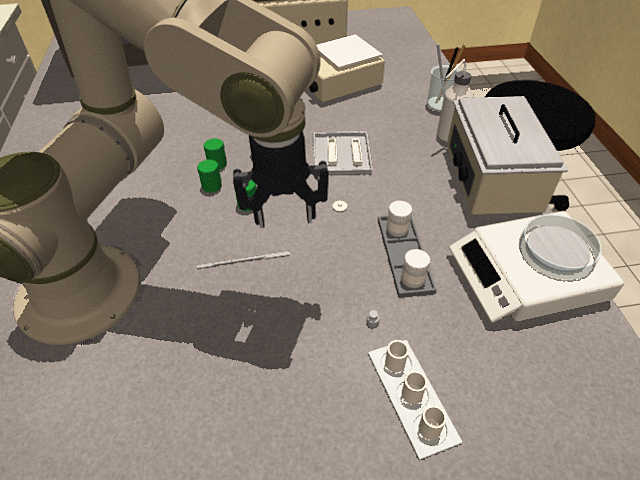

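Both views show everything seated. The pot tops are at 64 mm, all three crucible tops at about 50 mm, and the boats lie parallel 57 mm apart. I'm handing the job in.

```bash
python3 -c "
from rig import ticket
print(ticket.finish_job())"
```

```text
the job is handed in; nothing more can be done
None
```

I put all five loose items away and handed the job in at about 32 s on the robot's clock; the hand-in reports no verdict. The crucibles are in the middle and far wells, and the pots are in the two end bays of the rack. The boat lies in the free half of the tray.

My last top and side pictures agreed with the targets:
- **Pots:** each is within about 2 mm of its bay centre, with its top at 64 mm.
- **Crucibles:** the two I placed are within about 3 mm of their well centres, with tops at the same 50 mm as the stored one.
- **Boat:** it lies flat, about 57 mm from the stored boat and within about 2° of parallel.
- **Already put away:** the stored crucible and boat measured as before, within about 1–2 mm.
- **Green pots:** I left these alone.

No check failed. The two cameras differed by up to about 3 mm in y, close to their calibration accuracy and inside the tolerances.

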